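Clear the microscope bench: file the slide magazines, nest the pots

ROBOT

A 6-joint arm with a two-finger parallel gripper is mounted at the origin on the work surface. World frame = base frame: x ahead of the robot, y to its left, z up, the work surface at z = 0. Lengths are in m, angles in rad, forces in N, time in s.
With the tool pointing down it reaches from about 0.375 to 0.9 m from the base axis. Payload 3.1 kg.
Tool frame: the origin (TCP) lies on the centre line of the jaws, within the pads' length; the fingertips stand 19 mm ahead of it and the grasp point (between the pads) is the TCP; z points along the fingers, y is the line along which they close (so a half turn about z gives the same grasp; the last joint's range is limited). The gripper opens to 85 mm and grips with 20 to 120 N. Pads are 22 mm wide; open, the fingers measure 114 mm over their backs; the gripper's body (76 mm by 85 mm) begins 54 mm behind the grasp point. The pads swing forward as they close: fully open they stand 13 mm farther back than shut.
Start: joints at [0.941, 0.527, 1.433, -0, 1.181, -0.178], TCP at [0.273, 0.562, 0.25] pointing down, gripper open.
Joint ranges: [-3.08, 3.08], [-0.75, 2.2], [0.22, 2.44], [-1.43, 4.57], [0, 2.65], [-2.85, 2.85]. Speed limits (rad/s): [2.79, 2.79, 3.14, 3.14, 3.14, 3.14].

INTERFACE

Orientations are given as a unit quaternion [x, y, z, w].
In Python, from station import manip gives the robot as it stands.
- The arm moves only by the tool servo_tool, never from a script. Its argument "rows" is a list that holds one entry, the list of rows, each a list of 7 numbers: the turn, a rotation vector about the tool's x, y, z in degrees, then the shift along the tool's x, y, z in m, then the gripper command: -1 is shut, 1 is fully open, values between are in proportion. In form: [[[wx, wy, wz, tx, ty, tz, jaw], ...]]. A call has 1 to 8 rows; each row shifts and turns the commanded pose from where the row before left it, along the tool's axes as they then stand; what a row does not reach is not made up. A row lasts 1/12 s, in which the tool goes at most 41.7 mm and 7.16 degrees, less where a joint would pass 70% of its speed; a pose out of reach is approached as far as the arm can. A call is refused whole if a number of a shift passes 0.0417 or a number of a turn 7.16, either way. A call with a gripper value outside its range is refused whole. The fingers move at their own pace and stop on an object; "squeeze" is the grip in N (left out, the last holds). Time passes only in rows, so rows that do not move let the fingers close. It gives the time, the measured TCP pose, the force, the opening and the grip force at its end, in the units of the state.
- manip.sense(): the state, without advancing time (a new reading comes with each control period).
- manip.snapshot(name): name is "side" or "top" or "wrist"; returns the picture (420x560x3 uint8, blue, green, red); there is no depth.
- manip.camera_info(name): a dict with "K" (3x3 intrinsics, pixels), "camera_from_world" (4x4, takes a point from world to camera coordinates). Camera axes: x right, y down, z forward; pixel columns grow to the right and rows downward; lengths in m; the calibration is good to about 2 mm. A picture is of the moment at which its call begins: read the wrist's pose just before it. camera_info takes no time and is no camera call; for the wrist camera it gives the pose at the moment of the call.
- manip.sign_off(): hands the job in; it is judged then, once.
The state is a dict: "t": time; "q": joint angles; "qd": joint speeds; "tau": joint torques, N m; "tcp_pos": TCP position; "tool_rot": TCP orientation; "force": force on the tool from outside, world axes, zero at the start; "ft_torque": the same for the moment, N m; "finger_gap": opening from 0.0 (shut) to 1.0 (fully open); "gripper_force": force on a finger pad.
Only numpy, scipy, OpenCV 4.12 (cv2) and the standard library are available. Lean on these libraries where they do the work, as an engineer would, in place of code of your own. Each camera call takes 0.05 s, during which the arm holds its last target. There are 200 camera calls.

TASK

Clear up the microscope bench: set each slide magazine that stands on the bench upright into an empty bay of the row in the tray, one to a bay and fully down on the tray's floor, without shifting or tipping the magazines packed there. Nest all the sample pots, upright, into one stack standing in the low ring holder, and leave the wash bottle and the jar alone.

Things in the scene. Friction and masses are not known exactly. Their poses are not given: they have to be found in the camera images.
- rack: Low aluminium tray, 84 x 304 x 25 mm outside, fixed to the bench; origin at the centre of its underside, z up. Its floor is 5 mm thick, its inside 74 x 294 mm, with 25 mm high walls. The row of magazines stands along its y axis, the 60 mm width of each along its x axis, in ten places 29 mm apart (y = -130.5 to +130.5 mm, x = 0): seven are filled and three are empty bays
- bay1_floor (a point): Empty bay 1 of the rack: the nominal middle of the bay on the tray's floor; axes as the rack's. The bay is 32 mm wide (along y) between the two magazines beside it; nothing but the tray's floor is there
- bay2_floor (a point): Empty bay 2 of the rack: the nominal middle of the bay on the tray's floor; axes as the rack's. The bay is 32 mm wide (along y) between the two magazines beside it; nothing but the tray's floor is there
- bay3_floor (a point): Empty bay 3 of the rack: the nominal middle of the bay on the tray's floor; axes as the rack's. The bay is 32 mm wide (along y) between the two magazines beside it; nothing but the tray's floor is there
- mag1_mid (a point): Magazine 1 waiting upright on the bench: a grey plastic slide magazine: upright case 60 mm wide (its x) x 26 mm thick (its y) x 60 mm high with edges rounded 4 mm, and on its top a flat grip tab 44 mm wide (x) x 12 mm thick (y) rising 36 mm, so 96 mm high in all, about 160 g; this point is its centre, 48 mm above its underside; z up, both ways round alike
- mag2_mid (a point): Magazine 2 waiting upright on the bench: a grey plastic slide magazine: upright case 60 mm wide (its x) x 26 mm thick (its y) x 60 mm high with edges rounded 4 mm, and on its top a flat grip tab 44 mm wide (x) x 12 mm thick (y) rising 36 mm, so 96 mm high in all, about 160 g; this point is its centre, 48 mm above its underside; z up, both ways round alike
- mag3_mid (a point): Magazine 3 waiting upright on the bench: a grey plastic slide magazine: upright case 60 mm wide (its x) x 26 mm thick (its y) x 60 mm high with edges rounded 4 mm, and on its top a flat grip tab 44 mm wide (x) x 12 mm thick (y) rising 36 mm, so 96 mm high in all, about 160 g; this point is its centre, 48 mm above its underside; z up, both ways round alike
- filed1_mid (a point): Magazine already filed in the rack, standing loose in the row: a grey plastic slide magazine: upright case 60 mm wide (its x) x 26 mm thick (its y) x 60 mm high with edges rounded 4 mm, and on its top a flat grip tab 44 mm wide (x) x 12 mm thick (y) rising 36 mm, so 96 mm high in all, about 160 g; this point is its centre, 48 mm above its underside; z up, both ways round alike
- filed2_mid (a point): Magazine already filed in the rack, standing loose in the row: a grey plastic slide magazine: upright case 60 mm wide (its x) x 26 mm thick (its y) x 60 mm high with edges rounded 4 mm, and on its top a flat grip tab 44 mm wide (x) x 12 mm thick (y) rising 36 mm, so 96 mm high in all, about 160 g; this point is its centre, 48 mm above its underside; z up, both ways round alike
- filed3_mid (a point): Magazine already filed in the rack, standing loose in the row: a grey plastic slide magazine: upright case 60 mm wide (its x) x 26 mm thick (its y) x 60 mm high with edges rounded 4 mm, and on its top a flat grip tab 44 mm wide (x) x 12 mm thick (y) rising 36 mm, so 96 mm high in all, about 160 g; this point is its centre, 48 mm above its underside; z up, both ways round alike
- filed4_mid (a point): Magazine already filed in the rack, standing loose in the row: a grey plastic slide magazine: upright case 60 mm wide (its x) x 26 mm thick (its y) x 60 mm high with edges rounded 4 mm, and on its top a flat grip tab 44 mm wide (x) x 12 mm thick (y) rising 36 mm, so 96 mm high in all, about 160 g; this point is its centre, 48 mm above its underside; z up, both ways round alike
- filed5_mid (a point): Magazine already filed in the rack, standing loose in the row: a grey plastic slide magazine: upright case 60 mm wide (its x) x 26 mm thick (its y) x 60 mm high with edges rounded 4 mm, and on its top a flat grip tab 44 mm wide (x) x 12 mm thick (y) rising 36 mm, so 96 mm high in all, about 160 g; this point is its centre, 48 mm above its underside; z up, both ways round alike
- filed6_mid (a point): Magazine already filed in the rack, standing loose in the row: a grey plastic slide magazine: upright case 60 mm wide (its x) x 26 mm thick (its y) x 60 mm high with edges rounded 4 mm, and on its top a flat grip tab 44 mm wide (x) x 12 mm thick (y) rising 36 mm, so 96 mm high in all, about 160 g; this point is its centre, 48 mm above its underside; z up, both ways round alike
- filed7_mid (a point): Magazine already filed in the rack, standing loose in the row: a grey plastic slide magazine: upright case 60 mm wide (its x) x 26 mm thick (its y) x 60 mm high with edges rounded 4 mm, and on its top a flat grip tab 44 mm wide (x) x 12 mm thick (y) rising 36 mm, so 96 mm high in all, about 160 g; this point is its centre, 48 mm above its underside; z up, both ways round alike
- pot1_mid (a point): White open plastic sample pot 1, upright on the bench (it may be absent): 50 mm high, a cone from 40 mm diameter at the foot to 54 mm at 32 mm up, then a straight collar 64 mm in diameter over its top 14 mm; wall 2.5 mm, solid base 24 mm thick, about 120 g. Each pot nested in another stands 24 mm higher than it. This point is its centre, on its axis 25 mm above its underside; z up
- pot2_mid (a point): White open plastic sample pot 2, upright on the bench (it may be absent): 50 mm high, a cone from 40 mm diameter at the foot to 54 mm at 32 mm up, then a straight collar 64 mm in diameter over its top 14 mm; wall 2.5 mm, solid base 24 mm thick, about 120 g. Each pot nested in another stands 24 mm higher than it. This point is its centre, on its axis 25 mm above its underside; z up
- pot3_mid (a point): White open plastic sample pot 3, upright on the bench (it may be absent): 50 mm high, a cone from 40 mm diameter at the foot to 54 mm at 32 mm up, then a straight collar 64 mm in diameter over its top 14 mm; wall 2.5 mm, solid base 24 mm thick, about 120 g. Each pot nested in another stands 24 mm higher than it. This point is its centre, on its axis 25 mm above its underside; z up
- pot4_mid (a point): White open plastic sample pot 4, upright on the bench (it may be absent): 50 mm high, a cone from 40 mm diameter at the foot to 54 mm at 32 mm up, then a straight collar 64 mm in diameter over its top 14 mm; wall 2.5 mm, solid base 24 mm thick, about 120 g. Each pot nested in another stands 24 mm higher than it. This point is its centre, on its axis 25 mm above its underside; z up
- pot5_mid (a point): White open plastic sample pot 5, upright on the bench (it may be absent): 50 mm high, a cone from 40 mm diameter at the foot to 54 mm at 32 mm up, then a straight collar 64 mm in diameter over its top 14 mm; wall 2.5 mm, solid base 24 mm thick, about 120 g. Each pot nested in another stands 24 mm higher than it. This point is its centre, on its axis 25 mm above its underside; z up
- holder_mid (a point): Low steel ring, the pot holder, fixed to the bench: 74 mm outside, 60 mm inside diameter, 24 mm high; the foot of the lowest pot stands on the bench within it. This point is on its axis at bench height
- washbottle_mid (a point): Bystander: white bottle with a red cap, 64 mm in diameter, 130 mm high; its centre
- jar_mid (a point): Bystander: glass jar with a blue lid, 70 mm in diameter, 90 mm high; its centre
Not all that is in view belongs to the job. What is shaped like the part that bears pot4_mid but purple is not meant.

How it is judged:
By the outcome, as a careful person would: the job done as asked, in the order asked, and still so for the second after the job is handed in, with the robot touching nothing.
Of pot1, pot2, pot3, pot4, pot5 only 3 to 5 are there at a start; the rules pass over those that are not, and their reading is None.
At some moment in a run one of pot1, pot2, pot3, pot4, pot5 may be knocked a few centimetres aside while the robot is not near it.
It also fails if it takes over 210 s, if anything falls off the work surface, if the arm or the gripper's body presses on something with over 40 N, if the wrist force passes 120 N, or if a joint passes its speed limit or range.

## Working session

There is one attempt and no reset: what is moved stays moved. The work goes in short steps, Python scripts to look and compute and a tool call to move; the robot and the scene stay as the last step left them, time stands still between calls to the robot, and variables do not carry over. Pictures are saved under pics/ and viewed, at most 14 in all, crops included, and the job is handed in when it is done.

Besides the shell and the picture viewer there is one more tool, called by a JSON object that holds its "method" and its "body", one argument or row to a line. servo_tool: Moves the arm, as the interface text tells. Its arguments: {"type":"object","properties":{"rows":{"type":"array","items":{"type":"array","items":{"type":"array","items":{"type":"number"}}}},"squeeze":{"type":"number"}},"required":["rows"]}

```bash
mkdir -p pics; python3 - <<'E'
from station import manip
import cv2,numpy as np
for n in ["top","side"]:
    im=manip.snapshot(n); cv2.imwrite(f"pics/{n}0.png",im)
    c=manip.camera_info(n); print(n,np.round(c["K"],1).tolist(),np.round(c["camera_from_world"],4).tolist())
s=manip.sense(); print(s["t"],s["tcp_pos"],s["tool_rot"],s["finger_gap"])
E
```

```text
top [[484.7, 0.0, 279.2], [0.0, 484.7, 214.2], [0.0, 0.0, 1.0]] [[0.0303, -0.9995, 0.0106, 0.0381], [-0.9909, -0.0315, -0.131, 0.5702], [0.1313, -0.0065, -0.9913, 1.2991], [0.0, 0.0, 0.0, 1.0]]
side [[429.0, 0.0, 278.3], [0.0, 429.0, 209.0], [0.0, 0.0, 1.0]] [[0.988, -0.1547, 0.0057, -0.5361], [-0.0852, -0.5741, -0.8144, 0.1471], [0.1292, 0.8041, -0.5803, 0.9845], [0.0, 0.0, 0.0, 1.0]]
0.1 [0.2724616  0.56179944 0.24943359] [ 2.23978788e-01  9.74593523e-01 -9.02093719e-04 -3.93362168e-04] 0.9953385782370602
```

View pics/top0.png

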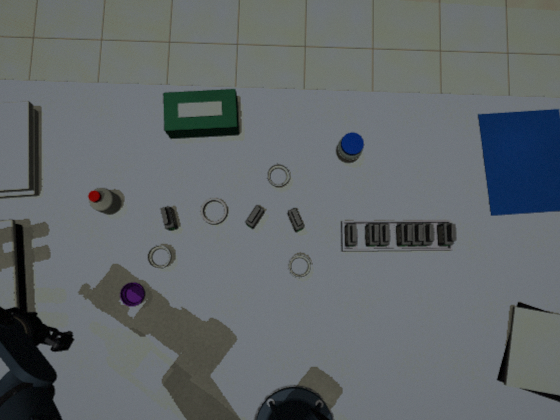

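View pics/side0.png

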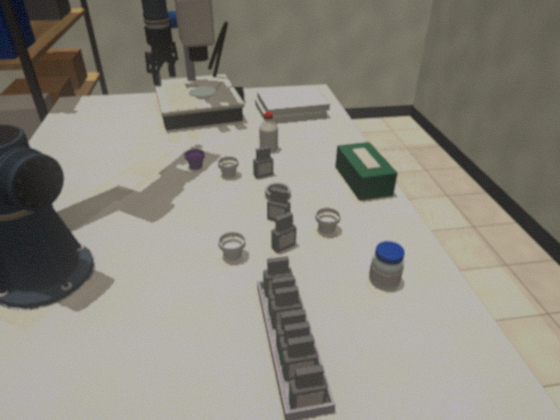

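The top view shows white pots at (161,256), (279,175) and (300,265), and the holder ring at (214,211). The waiting magazines are at (170,217), (255,215) and (295,219), and the tray runs from column 342 to 455. The purple decoy is at (132,293), the bottle at (100,200) and the jar at (350,146). I'll confirm with one enlarged crop.

```bash
python3 - <<'E'
import cv2,numpy as np
im=cv2.imread("pics/top0.png")
a=cv2.resize(im[150:310,110:330],None,fx=3.6,fy=3.6,interpolation=cv2.INTER_CUBIC)[:340*2]
b=cv2.resize(im[205:262,330:470],None,fx=5.6,fy=5.6,interpolation=cv2.INTER_CUBIC)
f=lambda x:cv2.convertScaleAbs(x,alpha=1.5)
cv2.imwrite("pics/c1.png",f(a));cv2.imwrite("pics/c2.png",f(b));print(a.shape,b.shape)
E
```

```text
(576, 792, 3) (319, 784, 3)
```

View pics/c1.png

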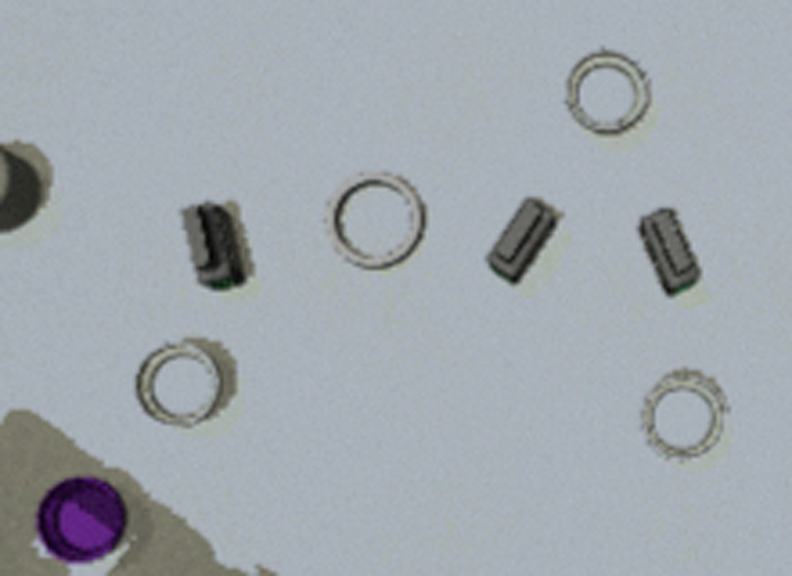

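View pics/c2.png

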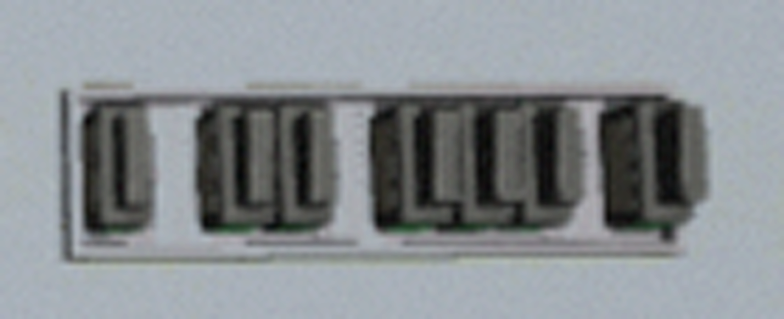

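The crop confirms three white pots at (161,256), (279,175) and (300,265). They are narrower and thicker-rimmed than the plain ring at (214,211), which is the holder. The pot-shaped object at (132,293) is purple, so I'm excluding it. The tray's empty places are 2, 5 and 9 counted from the left, i.e. from +y. Next are coarse positions from the top view.

```bash
cat > h.py <<'E'
from station import manip
import cv2,numpy as np
from scipy.spatial.transform import Rotation as R
def ray(c,px,z):
    "world point at height z seen at px"
    T=np.array(c["camera_from_world"]);K=np.array(c["K"])
    o=-T[:3,:3].T@T[:3,3]; d=T[:3,:3].T@np.linalg.solve(K,[px[0],px[1],1.])
    return o+d*(z-o[2])/d[2]
def proj(c,p):
    T=np.array(c["camera_from_world"]);q=np.array(c["K"])@(T[:3,:3]@np.asarray(p)+T[:3,3]); return q[:2]/q[2]
def go(x,y,z,yaw=None):
    "tool-frame deltas to a tool-down pose; yaw=world angle (deg) of jaw line, mod 180"
    s=manip.sense();r=R.from_quat(s["tool_rot"]);p=np.array(s["tcp_pos"])
    ya=r.as_matrix()[:,1];cur=np.degrees(np.arctan2(ya[1],ya[0]))
    dw=0 if yaw is None else (yaw-cur+90)%180-90
    d=r.inv().apply(np.array([x,y,z])-p)
    print("t%.2f"%s["t"],"pos",np.round(p,4),"jaw yaw %.1f"%cur,"tilt",np.round(r.as_matrix()[:,2],3),"| turn z(deg) %.1f"%(-dw),"shift",np.round(d,4),"gap %.2f F"%s["finger_gap"],np.round(s["force"],1),"q5 %.2f"%s["q"][5])
E
python3 - <<'E'
from h import *
c=manip.camera_info("top")
cr=lambda u,v:(110+u/3.6,150+v/3.6)
for n,u,v,z in [("magA",200,238,.096),("magB",527,237,.096),("magC",672,245,.096),("ring",377,221,.024),("potA",181,384,.05),("potB",608,93,.05),("potC",684,415,.05)]:
    print(n,np.round(ray(c,cr(u,v),z)[:2],4))
for n,px in [("BL",(342,251)),("TL",(341.5,221)),("BRt",(452,250.5)),("TR",(449,221.5))]: print(n,np.round(ray(c,px,.025)[:2],4))
go(.5,0,.35,90)
ci=manip.camera_info("wrist");print(np.round(np.array(ci["camera_from_world"]),3).tolist(),np.round(ci["K"],0).tolist())
E
```

```text
magA [0.5465 0.3543]
magB [0.5548 0.1159]
magC [0.5522 0.0097]
ring [0.5728 0.2352]
potA [0.4417 0.3723]
potB [0.6738 0.0598]
potC [ 0.4301 -0.0045]
BL [ 0.4736 -0.1207]
TL [ 0.5569 -0.1182]
BRt [ 0.4844 -0.4252]
TR [ 0.5649 -0.4182]
t0.10 pos [0.2725 0.5618 0.2494] jaw yaw 64.1 tilt [-0.001 -0.002 -1.   ] | turn z(deg) -25.9 shift [-0.4499 -0.4063 -0.0999] gap 1.00 F [ 0.  -0.5  0.4] q5 -0.18
[[0.437, 0.9, -0.002, -0.625], [0.854, -0.414, 0.315, -0.04], [0.283, -0.14, -0.949, 0.38], [0.0, 0.0, 0.0, 1.0]] [[330.0, 0.0, 279.0], [0.0, 330.0, 211.0], [0.0, 0.0, 1.0]]
```

{"method": "servo_tool", "body": {
  "rows": [
    [[0,0,0,-0.04,-0.009,0,1],[0,0,0,-0.04,-0.009,0,1],[0,0,0,-0.04,-0.009,0,1],[0,0,0,-0.04,-0.009,0,1],[0,0,0,-0.04,-0.009,0,1],[0,0,0,-0.04,-0.009,0,1],[0,0,0,-0.04,-0.009,0,1],[0,0,0,-0.04,-0.009,0,1]]
  ]
}}

```text
t: 0.77
tcp_pos: [0.5303, 0.3562, 0.2498]
tool_rot: [0.224, 0.975, -0.0, -0.0]
force: [-0.2, 0.5, 0.1]
finger_gap: 1.001
gripper_force: 0.0
```

{"method": "servo_tool", "body": {
  "rows": [
    [[0,0,7,0,0,0,1],[0,0,7,0,0,0,1],[0,0,7,0,0,0,1],[0,0,7,0,0,0,1],[0,0,7,0,0,0,1],[0,0,7,0,0,0,1],[0,0,7,0,0,0,1],[0,0,7,0,0,0,1]]
  ]
}}

```text
t: 1.43
tcp_pos: [0.529, 0.3576, 0.2497]
tool_rot: [0.658, 0.753, -0.001, -0.0]
force: [0.5, -0.1, -0.2]
finger_gap: 1.0
gripper_force: 0.0
```

```bash
python3 - <<'E'
from h import *
im=manip.snapshot("wrist"); cv2.imwrite("pics/w1.png",im)
c=manip.camera_info("wrist"); print({n:proj(c,p).round() for n,p in dict(A=(.5465,.3543,.096),B=(.5548,.1159,.096),ring=(.5728,.2352,.024),bay=(.52,-.16,.005),tcp=manip.sense()["tcp_pos"]).items()})
go(.545,.354,.25,8)
E
```

```text
{'A': array([298., 206.]), 'B': array([273., 411.]), 'ring': array([302., 284.]), 'bay': array([232., 486.]), 'tcp': array([279., 302.])}
t1.48 pos [0.5289 0.3576 0.2497] jaw yaw 7.5 tilt [-0.001 -0.    -1.   ] | turn z(deg) -0.5 shift [-0.0057  0.0154 -0.0003] gap 1.00 F [ 0.6 -0.5 -0.4] q5 0.29
```

View pics/w1.png

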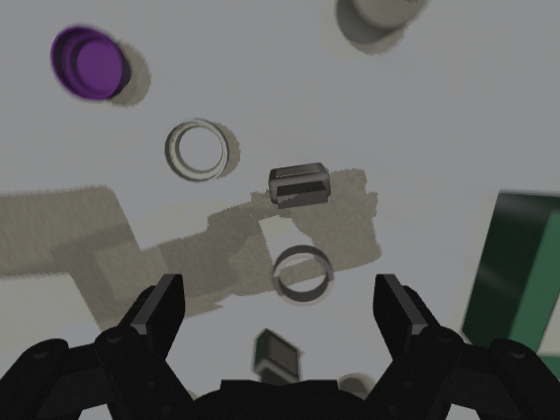

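The wrist view shows magazine A at (300,187), the holder ring at (302,275), a pot at (197,150), magazine B at (275,355), and the purple decoy at (90,62). I'll fit the magazine pose by its silhouette.

```bash
python3 - <<'E'
from h import *
im=cv2.imread("pics/w1.png")
for v in range(155,216,5): print(v,[im[v,u].tolist() for u in (255,275,300,320,340,365)])
E
```

```text
155 [[140, 140, 139], [139, 140, 139], [135, 138, 137], [142, 140, 138], [135, 139, 137], [138, 140, 138]]
160 [[143, 140, 139], [142, 140, 139], [138, 137, 135], [140, 139, 138], [142, 140, 139], [140, 139, 138]]
165 [[138, 141, 140], [143, 140, 139], [70, 72, 72], [62, 63, 63], [142, 139, 138], [142, 140, 138]]
170 [[142, 140, 138], [33, 36, 37], [58, 64, 67], [68, 69, 70], [104, 110, 113], [142, 139, 138]]
175 [[140, 140, 139], [36, 38, 39], [44, 47, 47], [84, 88, 89], [97, 107, 110], [114, 118, 120]]
180 [[143, 141, 139], [69, 72, 74], [88, 93, 95], [68, 70, 71], [100, 109, 112], [90, 99, 102]]
185 [[139, 140, 139], [86, 91, 92], [35, 37, 37], [35, 36, 36], [100, 109, 111], [116, 122, 122]]
190 [[143, 140, 139], [81, 84, 85], [35, 38, 38], [42, 44, 45], [97, 107, 110], [122, 124, 125]]
195 [[90, 100, 104], [78, 81, 83], [56, 59, 61], [57, 60, 60], [92, 102, 106], [100, 108, 110]]
200 [[94, 104, 108], [48, 51, 52], [56, 59, 60], [57, 58, 59], [94, 103, 106], [98, 106, 108]]
205 [[90, 101, 104], [83, 93, 95], [57, 60, 61], [94, 103, 107], [93, 103, 107], [94, 103, 105]]
210 [[85, 94, 96], [84, 93, 96], [92, 103, 106], [95, 106, 109], [93, 104, 107], [95, 106, 109]]
215 [[85, 94, 97], [83, 92, 95], [93, 103, 106], [91, 102, 106], [90, 100, 103], [91, 100, 104]]
```

```bash
cat >> h.py <<'E'
from scipy.optimize import minimize
def magmask(im):
    b=cv2.GaussianBlur(im,(3,3),0).astype(int)
    m=((b.max(2)<94)&(b[...,2]-b[...,0]<8)).astype(np.uint8)
    return cv2.morphologyEx(m,cv2.MORPH_CLOSE,np.ones((3,3)))
def render(c,x,y,yaw,z0=0.,S=4,shape=(420,560)):
    r=R.from_euler('z',yaw,degrees=True); M=np.zeros((shape[0]*S,shape[1]*S),np.uint8)
    for hx,hy,za,zb in [(.03,.013,.004,.056),(.028,.011,0,.06),(.022,.006,.06,.096)]:
        P=np.array([[a*hx,b*hy,q] for a in(-1,1) for b in(-1,1) for q in(za,zb)])
        W=r.apply(P)+[x,y,z0]
        u=np.array([proj(c,p) for p in W])
        h=cv2.convexHull(((u+.5)*S-.5).astype(np.float32)); cv2.fillConvexPoly(M,np.round(h).astype(int),1)
    return cv2.resize(M.astype(np.float32),shape[::-1],interpolation=cv2.INTER_AREA)
def fitmag(c,im,x,y,yaw,z0=0.,extra=None,pad=.05):
    m=magmask(im).astype(np.float32)
    u=np.array([proj(c,(x+a,y+b,z)) for a in(-pad,pad) for b in(-pad,pad) for z in(0,.1)])
    l=np.maximum(u.min(0),0).astype(int);h=u.max(0).astype(int)
    w=np.zeros_like(m);w[l[1]:h[1],l[0]:h[0]]=1
    lab=cv2.connectedComponents((m*w).astype(np.uint8))[1]
    k=np.bincount(lab[lab>0]).argmax(); m=(lab==k).astype(np.float32)
    m=cv2.morphologyEx(m,cv2.MORPH_CLOSE,np.ones((7,7)))
    f=lambda p:np.abs(render(c,x+p[0]/100,y+p[1]/100,yaw+p[2]*10,z0)-m).sum()
    best=min((minimize(f,[0,0,q],method="Nelder-Mead",options=dict(initial_simplex=[[0,0,q],[1,0,q],[0,1,q],[0,0,q+1]],maxfev=150)) for q in(-.7,.7)),key=lambda o:o.fun)
    p=best.x; return np.array([x+p[0]/100,y+p[1]/100,yaw+p[2]*10]),best.fun,m.sum()
E
python3 - <<'E'
from h import *
im=cv2.imread("pics/w1.png");c=manip.camera_info("wrist")
r=fitmag(c,im,.5465,.3543,8);print("A wrist",r)
print("B wrist",fitmag(c,im,.555,.116,-26))
im=cv2.imread("pics/top0.png");ct=manip.camera_info("top")
print("A top",fitmag(ct,im,.5465,.3543,8))
print("B top",fitmag(ct,im,.5548,.1159,-26));print("C top",fitmag(ct,im,.5522,.0097,23))
go(r[0][0],r[0][1],.11,r[0][2])
E
```

```text
A wrist (array([ 0.54884342,  0.36120297, 14.94376299]), np.float64(121.5625), np.float32(2327.0))
B wrist (array([0.55668049, 0.1100145 , 1.10551388]), np.float64(2855.8125), np.float32(5973.0))
A top (array([0.54931339, 0.35560862, 9.31642195]), np.float64(52.25), np.float32(376.0))
B top (array([  0.56083612,   0.12309947, -31.57816113]), np.float64(27.0), np.float32(286.0))
C top (array([5.55876090e-01, 1.08409135e-02, 2.41084697e+01]), np.float64(28.5625), np.float32(282.0))
t1.48 pos [0.5289 0.3576 0.2497] jaw yaw 7.5 tilt [-0.001 -0.    -1.   ] | turn z(deg) -7.4 shift [0.001  0.0204 0.1397] gap 1.00 F [ 0.6 -0.5 -0.4] q5 0.29
```

{"method": "servo_tool", "body": {
  "rows": [
    [[0,0,-7.1,0.001,0.02,0.01,1],[0,0,0,0,0,0.035,1],[0,0,0,0,0,0.035,1],[0,0,0,0,0,0.02,1],[0,0,0,0,0,0,1]]
  ]
}}

```text
t: 1.9
tcp_pos: [0.5453, 0.3598, 0.1444]
tool_rot: [0.606, 0.795, -0.005, -0.003]
force: [-0.6, 0.3, -0.3]
finger_gap: 0.998
gripper_force: 0.0
```

```bash
python3 - <<'E'
from h import *
im=manip.snapshot("wrist"); cv2.imwrite("pics/w2.png",im);c=manip.camera_info("wrist")
r=fitmag(c,im,.5488,.3602,13);print("A wrist",r)
go(r[0][0],r[0][1],.082,r[0][2])
m=render(c,*r[0])
e=cv2.morphologyEx((m>.5).astype(np.uint8),cv2.MORPH_GRADIENT,np.ones((2,2)));im[e>0]=(0,0,255);cv2.imwrite("pics/w2o.png",im)
E
```

```text
A wrist (array([ 0.55131887,  0.36159451, 16.79191249]), np.float64(852.5), np.float32(5122.0))
t1.95 pos [0.547  0.3607 0.1473] jaw yaw 15.3 tilt [-0.006 -0.003 -1.   ] | turn z(deg) -1.5 shift [-0.0002  0.0049  0.0653] gap 1.00 F [ 0.3  0.2 -0. ] q5 0.15
```

View pics/w2o.png

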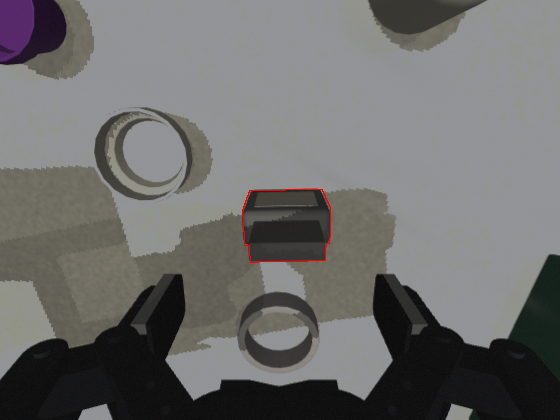

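The overlay sits on magazine A at (287,225), so the fit is good. I'll descend and grip.

{"method": "servo_tool", "body": {
  "rows": [
    [[0,0,-1.5,0,0.0045,0.025,1],[0,0,0,0,0,0.025,1],[0,0,0,0,0,0.015,1],[0,0,0,0,0,0,-1],[0,0,0,0,0,0,-1],[0,0,0,0,0,0,-1],[0,0,0,0,0,0,-1],[0,0,0,0,0,0,-1]]
  ],
  "squeeze": 50
}}

```text
t: 2.62
tcp_pos: [0.5542, 0.3634, 0.0878]
tool_rot: [0.597, 0.802, 0.001, 0.001]
force: [-0.8, -0.0, 6.4]
finger_gap: 0.509
gripper_force: 50.0
```

{"method": "servo_tool", "body": {
  "rows": [
    [[0,0,0,0,0,0,-1],[0,0,0,0,0,0,-1],[0,0,0,0,0,-0.03,-1],[0,0,0,0,0,-0.04,-1],[0,0,0,0,0,-0.04,-1],[0,0,0,0,0,-0.03,-1]]
  ]
}}

```text
t: 3.12
tcp_pos: [0.5543, 0.3633, 0.2291]
tool_rot: [0.597, 0.802, 0.002, 0.001]
force: [0.9, 1.0, -2.0]
finger_gap: 0.508
gripper_force: 51.7
```

```bash
python3 - <<'E'
from h import *
go(.50,-.08,.25,2)
E
```

```text
t3.12 pos [0.5543 0.3633 0.2291] jaw yaw 16.7 tilt [ 0.004  0.002 -1.   ] | turn z(deg) 14.7 shift [-0.4089 -0.1795 -0.022 ] gap 0.51 F [ 0.9  1.  -2. ] q5 0.12
```

{"method": "servo_tool", "body": {
  "rows": [
    [[0,0,0,-0.036,-0.0135,-0.006,-1],[0,0,0,-0.036,-0.0135,-0.006,-1],[0,0,0,-0.036,-0.0135,-0.006,-1],[0,0,0,-0.036,-0.0135,-0.006,-1],[0,0,0,-0.036,-0.0135,-0.006,-1],[0,0,0,-0.036,-0.0135,-0.006,-1],[0,0,0,-0.036,-0.0135,-0.005,-1],[0,0,0,-0.036,-0.0135,0,-1]]
  ]
}}

```text
t: 3.78
tcp_pos: [0.5331, 0.0541, 0.2681]
tool_rot: [0.597, 0.803, 0.001, 0.002]
force: [0.5, -0.8, -0.8]
finger_gap: 0.511
gripper_force: 51.6
```

{"method": "servo_tool", "body": {
  "rows": [
    [[0,0,0,-0.036,-0.0135,0,-1],[0,0,0,-0.036,-0.0135,0,-1],[0,0,0,-0.036,-0.0135,0,-1],[0,0,0,-0.036,-0.0135,0,-1],[0,0,0,-0.036,-0.0135,0,-1],[0,0,7,0,0,0,-1],[0,0,7.1,0,0,0,-1],[0,0,0,0,0,0,-1]]
  ]
}}

```text
t: 4.45
tcp_pos: [0.5196, -0.1371, 0.2667]
tool_rot: [0.692, 0.722, 0.0, 0.0]
force: [0.3, 0.1, -1.3]
finger_gap: 0.507
gripper_force: 51.6
```

```bash
python3 - <<'E'
from h import *
im=manip.snapshot("wrist"); cv2.imwrite("pics/w3.png",im);c=manip.camera_info("wrist")
np.save("w3.npy",np.array(c["camera_from_world"]))
go(.516,-.17,.27,2)
E
```

```text
t4.50 pos [ 0.5197 -0.1364  0.2667] jaw yaw 2.7 tilt [ 0.001 -0.    -1.   ] | turn z(deg) 0.7 shift [-0.0334 -0.0052 -0.0033] gap 0.51 F [-1.  -0.9 -2.1] q5 -0.51
```

View pics/w3.png

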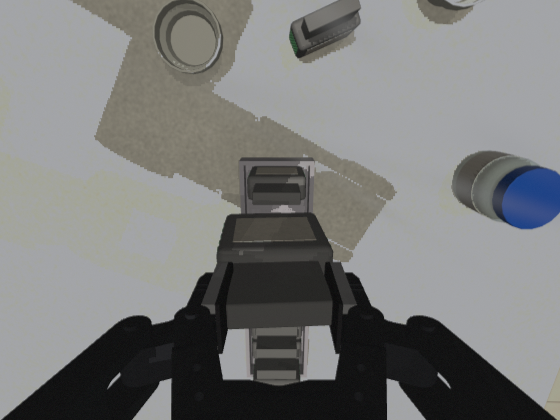

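Wrist view: the held magazine is at (275,265), the tray's near end edge at v≈158 (u 240–315), and the filed magazine in place 1 at (277,185). The jar is at (530,195), magazine C at (325,28), and a pot at (190,40). I'll enlarge it to find the tray edges.

```bash
python3 - <<'E'
from h import *
im=cv2.imread("pics/w3.png")
cv2.imwrite("pics/c3.png",cv2.convertScaleAbs(cv2.resize(im[145:295,205:350],None,fx=4,fy=4,interpolation=cv2.INTER_CUBIC),alpha=1.6))
E
```

```text
(no output)
```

View pics/c3.png

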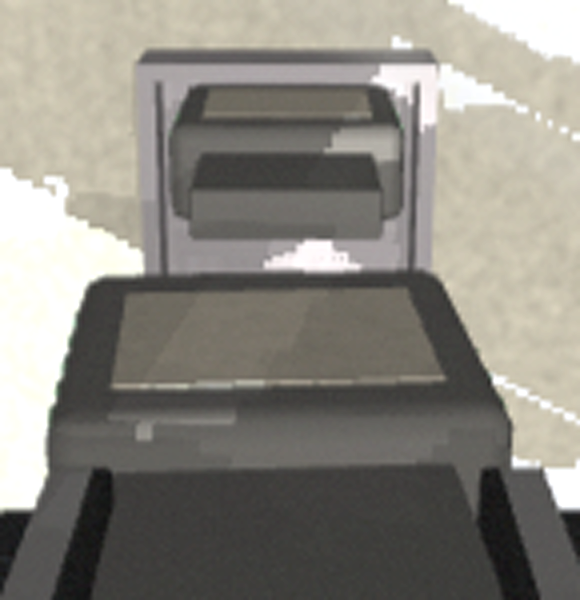

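```bash
python3 - <<'E'
from h import *
c=manip.camera_info("wrist"); c["camera_from_world"]=np.load("w3.npy")
f=lambda u,v:((u+.5)/4-.5+205,(v+.5)/4-.5+145)
for n,u,v,z in [("trayL",136,64,.025),("trayR",438,64,.025),("tabNL",192,190,.101),("tabNR",383,190,.101),("tabFL",190,238,.101),("tabFR",383,238,.101),("heldbotL",90,276,.179+.002),("heldbotR",435,276,.181),("heldtopL",50,420,.179+.057),("heldtopR",512,420,.236),("tabfootL",110,468,.239),("tabfootR",455,466,.239)]:
    print(n,np.round(ray(c,f(u,v),z),4))
# filed fits in top view
im=cv2.imread("pics/top0.png");ct=manip.camera_info("top")
# tray left end / interior floor edges profile along row v=236
for v in (227,247): print(im[v,336:462,1].tolist())
E
```

```text
trayL [ 0.4745 -0.1191  0.025 ]
trayR [ 0.558  -0.1152  0.025 ]
tabNL [ 0.496  -0.1335  0.101 ]
tabNR [ 0.539  -0.1315  0.101 ]
tabFL [ 0.4957 -0.1449  0.101 ]
tabFR [ 0.5398 -0.1429  0.101 ]
heldbotL [ 0.4847 -0.1272  0.181 ]
heldbotR [ 0.5422 -0.1245  0.181 ]
heldtopL [ 0.4877 -0.1275  0.236 ]
heldtopR [ 0.5465 -0.1248  0.236 ]
tabfootL [ 0.4958 -0.1324  0.239 ]
tabfootR [ 0.5393 -0.1301  0.239 ]
[119, 118, 119, 119, 97, 50, 88, 108, 71, 20, 28, 40, 61, 60, 24, 22, 46, 70, 69, 71, 89, 118, 118, 117, 117, 116, 118, 118, 94, 30, 28, 35, 41, 51, 61, 44, 15, 17, 42, 67, 66, 68, 57, 34, 61, 62, 32, 12, 18, 40, 68, 67, 68, 89, 116, 115, 114, 109, 104, 96, 31, 24, 28, 30, 30, 46, 63, 52, 15, 15, 15, 38, 68, 67, 65, 63, 52, 62, 41, 10, 14, 15, 41, 66, 67, 65, 64, 54, 59, 31, 16, 14, 10, 41, 65, 63, 67, 87, 107, 110, 88, 26, 24, 30, 32, 39, 38, 25, 51, 60, 42, 13, 13, 13, 16, 39, 63, 63, 62, 78, 111, 117, 116, 117, 114, 119]
[119, 117, 119, 117, 110, 74, 70, 116, 107, 97, 79, 75, 77, 84, 95, 97, 102, 107, 108, 107, 108, 112, 117, 118, 119, 116, 114, 116, 119, 116, 119, 115, 108, 109, 107, 111, 108, 103, 96, 95, 95, 95, 97, 95, 94, 95, 94, 95, 96, 90, 81, 92, 92, 98, 104, 102, 101, 106, 113, 117, 117, 114, 111, 105, 103, 101, 93, 92, 97, 95, 96, 95, 93, 96, 94, 93, 96, 93, 93, 94, 95, 94, 92, 92, 93, 92, 92, 93, 93, 92, 85, 84, 93, 93, 95, 104, 101, 102, 103, 101, 102, 104, 103, 97, 98, 96, 96, 97, 97, 97, 96, 82, 46, 41, 70, 105, 115, 118, 116, 117, 116, 116, 118, 117, 116, 120]
```

{"method": "servo_tool", "body": {
  "rows": [
    [[0,0,0,-0.0295,0,0,-1],[0,0,0,0,0,0.025,-1],[0,0,0,0,0,0.025,-1],[0,0,0,0,0,0.03,-1],[0,0,0,0,0,0,-1],[0,0,0,0,0,0,-1]]
  ]
}}

```text
t: 5.0
tcp_pos: [0.5203, -0.1643, 0.1854]
tool_rot: [0.69, 0.724, -0.0, -0.002]
force: [-0.4, -0.4, -1.0]
finger_gap: 0.512
gripper_force: 51.7
```

```bash
python3 - <<'E'
from h import *
go(.521,-.1659,.093,2.6)
im=manip.snapshot("wrist"); cv2.imwrite("pics/w4.png",im);c=manip.camera_info("wrist")
np.save("w4.npy",np.array(c["camera_from_world"]))
cv2.imwrite("pics/c4.png",cv2.convertScaleAbs(cv2.resize(im[90:290,190:365],None,fx=3,fy=3,interpolation=cv2.INTER_CUBIC),alpha=1.6))
E
```

```text
t5.00 pos [ 0.5203 -0.1643  0.1854] jaw yaw 2.8 tilt [-0.003  0.002 -1.   ] | turn z(deg) 0.2 shift [-0.0018  0.0009  0.0924] gap 0.51 F [-0.4 -0.4 -1. ] q5 -0.56
```

View pics/c4.png

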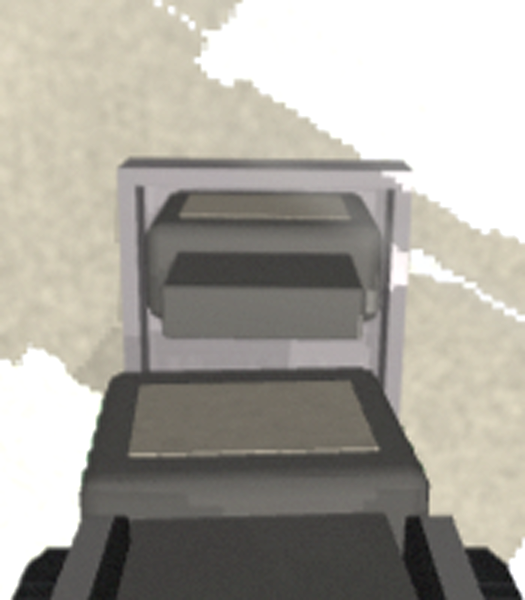

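```bash
python3 - <<'E'
from h import *
c=manip.camera_info("wrist"); c["camera_from_world"]=np.load("w4.npy")
f=lambda u,v:((u+.5)/3-.5+190,(v+.5)/3-.5+90)
h=.1854-.088
for n,u,v,z in [("trayL",119,170,.025),("trayR",411,170,.025),("tabNL",164,288,.101),("tabNR",361,286,.101),("tabFL",162,338,.101),("tabFR",361,338,.101),("heldbotL",112,375,h+.001),("heldbotR",375,370,h+.001),("heldtopL",82,480,h+.056),("heldtopR",428,478,h+.056),("tabfootL",110,516,h+.06),("tabfootR",400,515,h+.06)]:
    print(n,np.round(ray(c,f(u,v),z),4))
E
```

```text
trayL [ 0.4773 -0.1217  0.025 ]
trayR [ 0.5602 -0.1177  0.025 ]
tabNL [ 0.4978 -0.1362  0.101 ]
tabNR [ 0.5403 -0.1337  0.101 ]
tabFL [ 0.4975 -0.1475  0.101 ]
tabFR [ 0.5412 -0.1454  0.101 ]
heldbotL [ 0.4861 -0.1576  0.0984]
heldbotR [ 0.5453 -0.1535  0.0984]
heldtopL [ 0.4891 -0.1576  0.1534]
heldtopR [ 0.5488 -0.1544  0.1534]
tabfootL [ 0.4945 -0.1622  0.1574]
tabfootR [ 0.5439 -0.1596  0.1574]
```

{"method": "servo_tool", "body": {
  "rows": [
    [[0,0,0,-0.002,0.001,0,-1],[0,0,0,0,0,0.02,-1],[0,0,0,0,0,0.02,-1],[0,0,0,0,0,0.02,-1],[0,0,0,0,0,0.015,-1],[0,0,0,0,0,0.01,-1],[0,0,0,0,0,0.004,-1],[0,0,0,0,0,0,-1]]
  ]
}}

```text
t: 5.72
tcp_pos: [0.5228, -0.1676, 0.0976]
tool_rot: [0.691, 0.723, 0.0, 0.0]
force: [-0.3, -0.3, -1.8]
finger_gap: 0.51
gripper_force: 51.6
```

```bash
python3 - <<'E'
from h import *
go(.521,-.1659,.093,2.6)
E
```

```text
t5.72 pos [ 0.5228 -0.1676  0.0976] jaw yaw 2.6 tilt [ 0.001 -0.    -1.   ] | turn z(deg) 0.0 shift [ 0.0017 -0.0017  0.0046] gap 0.51 F [-0.3 -0.3 -1.8] q5 -0.56
```

{"method": "servo_tool", "body": {
  "rows": [
    [[0,0,0,0,0,0.002,-1],[0,0,0,0,0,0.002,-1],[0,0,0,0,0,0.001,-1],[0,0,0,0,0,0,-1]]
  ]
}}

```text
t: 6.05
tcp_pos: [0.5228, -0.1676, 0.093]
tool_rot: [0.691, 0.723, 0.0, 0.001]
force: [-0.4, -0.1, 0.2]
finger_gap: 0.51
gripper_force: 51.5
```

{"method": "servo_tool", "body": {
  "rows": [
    [[0,0,0,0,0,0.001,-1],[0,0,0,0,0,0,-1]]
  ]
}}

```text
t: 6.22
tcp_pos: [0.5228, -0.1678, 0.0928]
tool_rot: [0.691, 0.723, 0.0, 0.001]
force: [-2.9, 0.4, 5.8]
finger_gap: 0.51
gripper_force: 51.9
```

{"method": "servo_tool", "body": {
  "rows": [
    [[0,0,0,0,0,0,1],[0,0,0,0,0,0,1],[0,0,0,0,0,0,1],[0,0,0,0,0,0,1],[0,0,0,0,0,-0.03,1],[0,0,0,0,0,-0.04,1],[0,0,0,0,0,-0.04,1],[0,0,0,0,0,-0.04,1]]
  ]
}}

```text
t: 6.88
tcp_pos: [0.5217, -0.167, 0.2424]
tool_rot: [0.691, 0.723, -0.0, -0.001]
force: [0.8, 0.1, -0.1]
finger_gap: 1.0
gripper_force: 0.0
```

{"method": "servo_tool", "body": {
  "rows": [
    [[0,0,0,-0.03,0,-0.03,1],[0,0,0,-0.03,0,-0.03,1],[0,0,0,0,0,0,1],[0,0,0,0,0,0,1]]
  ]
}}

```text
t: 7.22
tcp_pos: [0.5258, -0.228, 0.3022]
tool_rot: [0.692, 0.722, 0.0, 0.002]
force: [-0.9, 0.8, -0.4]
finger_gap: 1.0
gripper_force: 0.0
```

```bash
python3 - <<'E'
from h import *
im=manip.snapshot("wrist"); cv2.imwrite("pics/w5.png",im);c=manip.camera_info("wrist")
np.save("w5.npy",np.array(c["camera_from_world"]))
go(.5559,.0108,.25,24)
cv2.imwrite("pics/c5.png",cv2.convertScaleAbs(cv2.resize(im[60:400,180:370],None,fx=1.75*1.0,fy=1.75,interpolation=cv2.INTER_CUBIC),alpha=1.6))
E
```

```text
t7.27 pos [ 0.5245 -0.2263  0.3002] jaw yaw 2.5 tilt [-0.     0.001 -1.   ] | turn z(deg) -21.5 shift [0.2354 0.0419 0.0503] gap 1.00 F [-0.2 -0.  -0.5] q5 -0.65
```

View pics/c5.png

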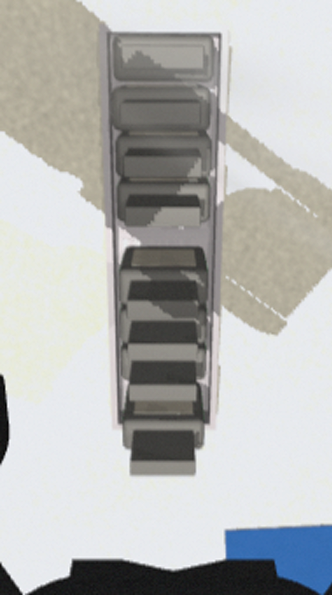

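Bay 2 now holds magazine A, fully down and level with its neighbours. Bays 5 and 9 are still open, at crop (165,235) and (163,408). Next: place positions from the tab tops.

```bash
python3 - <<'E'
from h import *
c=manip.camera_info("wrist"); c["camera_from_world"]=np.load("w5.npy")
f=lambda u,v:((u+.5)/1.75-.5+180,(v+.5)/1.75-.5+60)
for n,u,v in [(1,163,54),(2,161,111),(3,162,165),(4,163,217),(6,164,309),(7,164,352),(8,164,393),(10,163,467)]: print(n,np.round(ray(c,f(u,v),.101)[:2],4))
for n,u,v in [("L",107,33),("R",230,33)]:print(n,np.round(ray(c,f(u,v),.025)[:2],4))
print(ray(c,f(113,425),.025)[:2],ray(c,f(217,425),.025)[:2])
E
```

```text
1 [ 0.5151 -0.1354]
2 [ 0.5151 -0.1643]
3 [ 0.5168 -0.1933]
4 [ 0.5185 -0.2229]
6 [ 0.5213 -0.2797]
7 [ 0.5224 -0.3084]
8 [ 0.5235 -0.3372]
10 [ 0.5251 -0.3932]
L [ 0.4775 -0.1222]
R [ 0.5562 -0.1188]
[ 0.48461454 -0.41369427] [ 0.56767461 -0.41002889]
```

{"method": "servo_tool", "body": {
  "rows": [
    [[0,0,-7.1,0.03,0.005,0,1],[0,0,-7.1,0.035,0.01,0.005,1],[0,0,-7.1,0.035,0.015,0.01,1],[0,0,0,0.035,0.018,0.01,1],[0,0,0,0.035,0.018,0.01,1],[0,0,0,0.035,0.018,0.01,1],[0,0,0,0.03,0.017,0.005,1],[0,0,0,0,0,0,1]]
  ]
}}

```text
t: 7.93
tcp_pos: [0.5433, 0.0374, 0.2467]
tool_rot: [0.542, 0.84, -0.001, -0.005]
force: [0.6, -0.0, -0.4]
finger_gap: 1.003
gripper_force: 0.0
```

```bash
python3 - <<'E'
from h import *
im=manip.snapshot("wrist"); cv2.imwrite("pics/w6.png",im);c=manip.camera_info("wrist")
go(.5559,.0108,.15,24)
r=fitmag(c,im,.5559,.0108,24);print(r)
go(r[0][0],r[0][1],.15,r[0][2])
E
```

```text
t7.98 pos [0.5441 0.0346 0.2474] jaw yaw 24.3 tilt [-0.007  0.002 -1.   ] | turn z(deg) 0.3 shift [-0.027   0.0016  0.0973] gap 1.00 F [ 0.9 -0.  -0.2] q5 -0.57
(array([5.56582168e-01, 8.56094623e-03, 2.60693457e+01]), np.float64(315.1875), np.float32(2346.0))
t7.98 pos [0.5441 0.0346 0.2474] jaw yaw 24.3 tilt [-0.007  0.002 -1.   ] | turn z(deg) -1.8 shift [-0.0293  0.0013  0.0973] gap 1.00 F [ 0.9 -0.  -0.2] q5 -0.57
```

{"method": "servo_tool", "body": {
  "rows": [
    [[0,0,-1.8,-0.029,0.001,0.01,1],[0,0,0,0,0,0.035,1],[0,0,0,0,0,0.035,1],[0,0,0,0,0,0.02,1],[0,0,0,0,0,0,1],[0,0,0,0,0,0,1]]
  ]
}}

```text
t: 8.48
tcp_pos: [0.5581, 0.0037, 0.1487]
tool_rot: [0.532, 0.847, -0.001, -0.002]
force: [0.2, 1.1, 0.9]
finger_gap: 1.0
gripper_force: 0.0
```

```bash
python3 - <<'E'
from h import *
im=manip.snapshot("wrist"); cv2.imwrite("pics/w7.png",im);c=manip.camera_info("wrist")
r=fitmag(c,im,.5565,.0086,25);print(r)
go(r[0][0],r[0][1],.084,r[0][2])
m=render(c,*r[0])
e=cv2.morphologyEx((m>.5).astype(np.uint8),cv2.MORPH_GRADIENT,np.ones((2,2)));im[e>0]=(0,0,255);cv2.imwrite("pics/w7o.png",im)
E
```

```text
(array([5.57291361e-01, 1.23104264e-02, 2.52497548e+01]), np.float64(864.1875), np.float32(4668.0))
t8.53 pos [0.5595 0.0036 0.1502] jaw yaw 25.7 tilt [-0.001  0.    -1.   ] | turn z(deg) 0.4 shift [0.0088 0.0019 0.0662] gap 1.00 F [-0.1 -0.3  0.3] q5 -0.64
```

View pics/w7o.png

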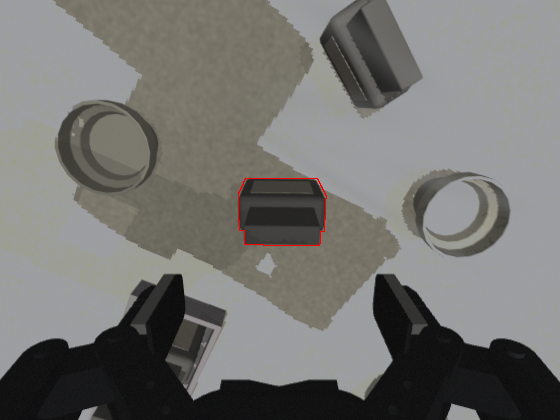

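Magazine C at (282,212) is fitted by the overlay.

{"method": "servo_tool", "body": {
  "rows": [
    [[0,0,0.4,0.0088,0.0019,0.01,1],[0,0,0,0,0,0.025,1],[0,0,0,0,0,0.025,1],[0,0,0,0,0,0.003,1],[0,0,0,0,0,0,-1],[0,0,0,0,0,0,-1],[0,0,0,0,0,0,-1],[0,0,0,0,0,0,-1]]
  ]
}}

```text
t: 9.2
tcp_pos: [0.5584, 0.0125, 0.0892]
tool_rot: [0.535, 0.845, 0.0, 0.001]
force: [-0.9, -0.3, 6.3]
finger_gap: 0.504
gripper_force: 49.7
```

```bash
python3 - <<'E'
from h import *
go(.52,-.17,.25,2.6)
E
```

```text
t9.20 pos [0.5584 0.0125 0.0892] jaw yaw 25.3 tilt [ 0.003 -0.001 -1.   ] | turn z(deg) 22.7 shift [-0.1489 -0.1125 -0.1607] gap 0.50 F [-0.9 -0.3  6.3] q5 -0.62
```

{"method": "servo_tool", "body": {
  "rows": [
    [[0,0,0,0,0,0,-1],[0,0,0,0,0,0,-1],[0,0,0,0,0,-0.03,-1],[0,0,0,0,0,-0.04,-1],[0,0,0,0,0,-0.04,-1],[0,0,0,0,0,-0.04,-1],[0,0,0,0,0,-0.03,-1]]
  ]
}}

```text
t: 9.78
tcp_pos: [0.5581, 0.0128, 0.2714]
tool_rot: [0.535, 0.845, 0.001, 0.002]
force: [0.2, -0.5, -2.3]
finger_gap: 0.505
gripper_force: 52.2
```

```bash
python3 - <<'E'
from h import *
go(.5268,-.2547,.27,2.6)
E
```

```text
t9.78 pos [0.5581 0.0128 0.2714] jaw yaw 25.3 tilt [ 0.005 -0.001 -1.   ] | turn z(deg) 22.7 shift [-0.2284 -0.1427  0.0014] gap 0.51 F [ 0.2 -0.5 -2.3] q5 -0.62
```

{"method": "servo_tool", "body": {
  "rows": [
    [[0,0,0,-0.0326,-0.0204,0,-1],[0,0,0,-0.0326,-0.0204,0,-1],[0,0,0,-0.0326,-0.0204,0,-1],[0,0,0,-0.0326,-0.0204,0,-1],[0,0,0,-0.0326,-0.0204,0,-1],[0,0,0,-0.0326,-0.0204,0,-1],[0,0,0,-0.0326,-0.0204,0,-1]]
  ]
}}

```text
t: 10.37
tcp_pos: [0.5252, -0.256, 0.268]
tool_rot: [0.535, 0.845, 0.0, 0.0]
force: [1.2, -0.3, -2.0]
finger_gap: 0.501
gripper_force: 52.1
```

{"method": "servo_tool", "body": {
  "rows": [
    [[0,0,7,0,0,0,-1],[0,0,7,0,0,0,-1],[0,0,7,0,0,0,-1],[0,0,1.7,0,0,0.03,-1],[0,0,0,0,0,0.03,-1],[0,0,0,0,0,0.03,-1],[0,0,0,0,0,0,-1],[0,0,0,0,0,0,-1]]
  ]
}}

```text
t: 11.03
tcp_pos: [0.525, -0.2538, 0.1764]
tool_rot: [0.691, 0.723, -0.0, -0.002]
force: [0.7, 0.7, -1.4]
finger_gap: 0.501
gripper_force: 52.1
```

```bash
python3 - <<'E'
from h import *
for i in range(3):
    im=manip.snapshot("wrist"); go(.5269,-.2555,.094,2.6)
cv2.imwrite("pics/w8.png",im);c=manip.camera_info("wrist")
np.save("w8.npy",np.array(c["camera_from_world"]))
cv2.imwrite("pics/c8.png",cv2.convertScaleAbs(cv2.resize(im[90:290,190:365],None,fx=3,fy=3,interpolation=cv2.INTER_CUBIC),alpha=1.6))
E
```

```text
t11.08 pos [ 0.5263 -0.2547  0.1781] jaw yaw 2.6 tilt [ 0.001 -0.    -1.   ] | turn z(deg) 0.0 shift [-0.0008  0.0005  0.0841] gap 0.51 F [ 0.2  0.4 -1.7] q5 -0.69
t11.13 pos [ 0.527  -0.2552  0.1791] jaw yaw 2.6 tilt [ 0.003 -0.002 -1.   ] | turn z(deg) 0.0 shift [-0.0001 -0.0004  0.0851] gap 0.50 F [ 0.4  0.1 -1.5] q5 -0.69
t11.18 pos [ 0.5273 -0.2554  0.1796] jaw yaw 2.6 tilt [ 0.004 -0.003 -1.   ] | turn z(deg) 0.0 shift [ 0.0002 -0.0007  0.0856] gap 0.51 F [ 0.2  0.8 -1.6] q5 -0.69
```

View pics/c8.png

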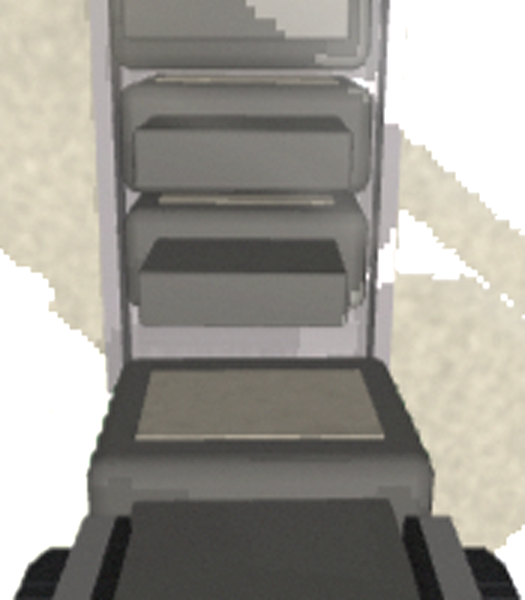

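The held magazine is over bay 5 (front face at v 360–460 in the crop), with place 4's tab top at v 271–326.

```bash
python3 - <<'E'
from h import *
c=manip.camera_info("wrist"); c["camera_from_world"]=np.load("w8.npy")
f=lambda u,v:((u+.5)/3-.5+190,(v+.5)/3-.5+90)
h=.1796-.0888
for n,u,v,z in [("tab4c",241,298.5,.101),("tab3c",242,159,.101),("heldbotL",120,362,h+.001),("heldbotR",380,362,h+.001),("heldtopL",89,463,h+.056),("heldtopR",433,461,h+.056),("tabfootL",130,503,h+.06),("tabfootR",392,500,h+.06)]:
    print(n,np.round(ray(c,f(u,v),z),4))
go(.5269,-.2555,.094,2.6)
E
```

```text
tab4c [ 0.5207 -0.2263  0.101 ]
tab3c [ 0.5198 -0.1975  0.101 ]
heldbotL [ 0.4941 -0.2446  0.0918]
heldbotR [ 0.5522 -0.242   0.0918]
heldtopL [ 0.4963 -0.2443  0.1468]
heldtopR [ 0.555  -0.2413  0.1468]
tabfootL [ 0.5038 -0.2495  0.1508]
tabfootR [ 0.548  -0.247   0.1508]
t11.18 pos [ 0.5273 -0.2554  0.1796] jaw yaw 2.6 tilt [ 0.004 -0.003 -1.   ] | turn z(deg) 0.0 shift [ 0.0002 -0.0007  0.0856] gap 0.51 F [ 0.2  0.8 -1.6] q5 -0.69
```

{"method": "servo_tool", "body": {
  "rows": [
    [[0,0,0,0,-0.002,0.01,-1],[0,0,0,0,0,0.02,-1],[0,0,0,0,0,0.02,-1],[0,0,0,0,0,0.015,-1],[0,0,0,0,0,0.01,-1],[0,0,0,0,0,0.006,-1],[0,0,0,0,0,0,-1],[0,0,0,0,0,0,-1]]
  ]
}}

```text
t: 11.85
tcp_pos: [0.5244, -0.2549, 0.0967]
tool_rot: [0.691, 0.723, 0.0, 0.001]
force: [-1.2, 0.2, -1.9]
finger_gap: 0.502
gripper_force: 52.1
```

{"method": "servo_tool", "body": {
  "rows": [
    [[0,0,0,0,0,0.002,-1],[0,0,0,0,0,0.002,-1],[0,0,0,0,0,0,-1],[0,0,0,0,0,0,-1]]
  ]
}}

```text
t: 12.18
tcp_pos: [0.5248, -0.2553, 0.0943]
tool_rot: [0.691, 0.723, 0.0, 0.002]
force: [-1.9, -0.1, 4.8]
finger_gap: 0.506
gripper_force: 52.7
```

{"method": "servo_tool", "body": {
  "rows": [
    [[0,0,0,0,0,0,1],[0,0,0,0,0,0,1],[0,0,0,0,0,0,1],[0,0,0,0,0,0,1],[0,0,0,0,0,-0.03,1],[0,0,0,0,0,-0.04,1],[0,0,0,0,0,-0.04,1],[0,0,0,0,0,-0.04,1]]
  ]
}}

```text
t: 12.85
tcp_pos: [0.5236, -0.2542, 0.2434]
tool_rot: [0.691, 0.723, -0.0, -0.001]
force: [0.9, -0.6, 0.3]
finger_gap: 1.0
gripper_force: 0.0
```

{"method": "servo_tool", "body": {
  "rows": [
    [[0,0,0,0.0415,0.004,0,1],[0,0,0,0.0415,0.004,0,1],[0,0,0,0.0415,0.004,0,1],[0,0,0,0.0415,0.004,0,1],[0,0,0,0.0415,0.004,0,1],[0,0,0,0.0415,0.004,0,1],[0,0,0,0.0415,0.004,0,1],[0,0,0,0.0415,0.004,0,1]]
  ]
}}

```text
t: 13.52
tcp_pos: [0.5404, 0.0804, 0.2423]
tool_rot: [0.691, 0.723, 0.0, 0.0]
force: [0.5, -0.2, 0.3]
finger_gap: 0.997
gripper_force: 0.0
```

{"method": "servo_tool", "body": {
  "rows": [
    [[0,0,7,0.035,0.02,0,1],[0,0,7,0,0,0,1],[0,0,7,0,0,0,1],[0,0,7,0,0,0,1],[0,0,6,0,0,0,1],[0,0,0,0,0,0,1],[0,0,0,0,0,0,1]]
  ]
}}

```text
t: 14.1
tcp_pos: [0.5586, 0.1132, 0.2421]
tool_rot: [0.87, 0.492, -0.0, -0.0]
force: [1.1, -1.2, 0.5]
finger_gap: 1.0
gripper_force: 0.0
```

```bash
python3 - <<'E'
from h import *
im=manip.snapshot("wrist"); cv2.imwrite("pics/w9.png",im);c=manip.camera_info("wrist")
go(.5608,.1231,.15,-31)
r=fitmag(c,im,.5608,.1231,-31);print(r)
go(r[0][0],r[0][1],.15,r[0][2])
E
```

```text
t14.15 pos [0.5586 0.1131 0.2421] jaw yaw -31.0 tilt [-0. -0. -1.] | turn z(deg) -0.0 shift [ 0.0097 -0.0032  0.0921] gap 1.00 F [ 0.1 -0.4  0.1] q5 0.55
(array([  0.56027603,   0.12584692, -30.11380948]), np.float64(128.375), np.float32(2317.0))
t14.15 pos [0.5586 0.1131 0.2421] jaw yaw -31.0 tilt [-0. -0. -1.] | turn z(deg) -0.9 shift [ 0.0118 -0.0051  0.0921] gap 1.00 F [ 0.1 -0.4  0.1] q5 0.55
```

{"method": "servo_tool", "body": {
  "rows": [
    [[0,0,-0.9,0.012,-0.005,0.01,1],[0,0,0,0,0,0.035,1],[0,0,0,0,0,0.035,1],[0,0,0,0,0,0.01,1],[0,0,0,0,0,0,1],[0,0,0,0,0,0,1],[0,0,0,0,0,0,1]]
  ]
}}

```text
t: 14.73
tcp_pos: [0.562, 0.1263, 0.1536]
tool_rot: [0.867, 0.498, 0.001, 0.001]
force: [0.7, 0.1, 0.3]
finger_gap: 1.0
gripper_force: 0.0
```

```bash
python3 - <<'E'
from h import *
im=manip.snapshot("wrist"); cv2.imwrite("pics/w10.png",im);c=manip.camera_info("wrist")
r=fitmag(c,im,.5603,.1255,-30);print(r)
go(r[0][0],r[0][1],.085,r[0][2])
E
```

```text
(array([  0.56066382,   0.12580294, -31.5074537 ]), np.float64(863.125), np.float32(4632.0))
t14.78 pos [0.5621 0.1262 0.154 ] jaw yaw -30.3 tilt [ 0.004  0.    -1.   ] | turn z(deg) 1.2 shift [-0.0012 -0.0013  0.069 ] gap 1.00 F [ 0.4  0.3 -0.3] q5 0.56
```

{"method": "servo_tool", "body": {
  "rows": [
    [[0,0,1,-0.001,-0.001,0.015,1],[0,0,0,0,0,0.025,1],[0,0,0,0,0,0.025,1],[0,0,0,0,0,0.002,1],[0,0,0,0,0,0,-1],[0,0,0,0,0,0,-1],[0,0,0,0,0,0,-1],[0,0,0,0,0,0,-1]]
  ]
}}

```text
t: 15.45
tcp_pos: [0.5608, 0.1257, 0.0874]
tool_rot: [0.872, 0.49, 0.002, 0.001]
force: [0.4, -0.6, 3.5]
finger_gap: 0.502
gripper_force: 50.5
```

```bash
python3 - <<'E'
from h import *
go(.5606,.1258,.088,-31)
E
```

```text
t15.45 pos [0.5608 0.1257 0.0874] jaw yaw -31.3 tilt [ 0.004  0.    -1.   ] | turn z(deg) -0.3 shift [-0.     -0.0002 -0.0006] gap 0.50 F [ 0.4 -0.6  3.5] q5 0.57
```

{"method": "servo_tool", "body": {
  "rows": [
    [[0,0,0,0,0,0,-1],[0,0,0,0,0,0,-1],[0,0,0,0,0,-0.03,-1],[0,0,0,0,0,-0.04,-1],[0,0,0,0,0,-0.04,-1],[0,0,0,0,0,-0.04,-1],[0,0,0,0,0,-0.03,-1]]
  ]
}}

```text
t: 16.03
tcp_pos: [0.5597, 0.1258, 0.2691]
tool_rot: [0.872, 0.49, 0.002, 0.001]
force: [1.1, 0.4, -0.4]
finger_gap: 0.501
gripper_force: 52.1
```

{"method": "servo_tool", "body": {
  "rows": [
    [[0,0,-7,0,0,0,-1],[0,0,-7,0,0,0,-1],[0,0,-7,0,0,0,-1],[0,0,-7,0,0,0,-1],[0,0,-5.9,0,0,0,-1],[0,0,0,-0.02,0,0,-1],[0,0,0,-0.04,0,0,-1],[0,0,0,-0.04,0,0,-1]]
  ]
}}

```text
t: 16.7
tcp_pos: [0.5631, 0.026, 0.2655]
tool_rot: [0.689, 0.724, 0.0, -0.0]
force: [0.9, 0.2, -2.1]
finger_gap: 0.501
gripper_force: 52.1
```

```bash
python3 - <<'E'
from h import *
go(.530,-.3708,.27,2.6)
E
```

```text
t16.70 pos [0.5631 0.026  0.2655] jaw yaw 2.8 tilt [-0.  0. -1.] | turn z(deg) 0.2 shift [-0.3947 -0.0527 -0.0045] gap 0.50 F [ 0.9  0.2 -2.1] q5 -0.20
```

{"method": "servo_tool", "body": {
  "rows": [
    [[0,0,0,-0.0395,-0.0053,0,-1],[0,0,0,-0.0395,-0.0053,0,-1],[0,0,0,-0.0395,-0.0053,0,-1],[0,0,0,-0.0395,-0.0053,0,-1],[0,0,0,-0.0395,-0.0053,0,-1],[0,0,0,-0.0395,-0.0053,0,-1],[0,0,0,-0.0395,-0.0053,0,-1],[0,0,0,-0.0395,-0.0053,0,-1]]
  ]
}}

```text
t: 17.37
tcp_pos: [0.5349, -0.2934, 0.2655]
tool_rot: [0.691, 0.723, 0.0, -0.0]
force: [0.5, 0.2, -1.3]
finger_gap: 0.504
gripper_force: 52.1
```

{"method": "servo_tool", "body": {
  "rows": [
    [[0,0,0,-0.0395,-0.0053,0,-1],[0,0,0,-0.0395,-0.0053,0,-1],[0,0,0,0,0,0.03,-1],[0,0,0,0,0,0.03,-1],[0,0,0,0,0,0.03,-1],[0,0,0,0,0,0,-1],[0,0,0,0,0,0,-1],[0,0,0,0,0,0,-1]]
  ]
}}

```text
t: 18.03
tcp_pos: [0.5297, -0.3718, 0.1768]
tool_rot: [0.691, 0.723, -0.0, 0.001]
force: [-0.7, -0.6, -1.4]
finger_gap: 0.507
gripper_force: 52.0
```

```bash
python3 - <<'E'
from h import *
for i in range(3):
    im=manip.snapshot("wrist"); go(.5301,-.3712,.0925,2.6)
cv2.imwrite("pics/w11.png",im);c=manip.camera_info("wrist")
np.save("w11.npy",np.array(c["camera_from_world"]))
cv2.imwrite("pics/c11.png",cv2.convertScaleAbs(cv2.resize(im[90:290,190:365],None,fx=3,fy=3,interpolation=cv2.INTER_CUBIC),alpha=1.6))
# vertical brightness profiles of column ~ centre, this and the reference (bay 5) picture
for n in("w8","w11"):
    g=cv2.imread(f"pics/{n}.png")[:,:,1].astype(float)
    print(n,np.round(g[170:275,262:280].mean(1)).astype(int).tolist())
E
```

```text
t18.08 pos [ 0.5301 -0.3721  0.1776] jaw yaw 2.6 tilt [ 0.003 -0.003 -1.   ] | turn z(deg) 0.0 shift [ 0.0012 -0.0003  0.0851] gap 0.50 F [ 0.1  0.9 -1. ] q5 -0.83
t18.13 pos [ 0.5302 -0.3721  0.1779] jaw yaw 2.6 tilt [ 0.004 -0.004 -1.   ] | turn z(deg) 0.0 shift [ 0.0013 -0.0004  0.0854] gap 0.51 F [ 0.8  0.8 -2.4] q5 -0.83
t18.18 pos [ 0.5301 -0.372   0.1779] jaw yaw 2.6 tilt [ 0.003 -0.003 -1.   ] | turn z(deg) 0.0 shift [ 0.0011 -0.0003  0.0854] gap 0.50 F [-0.8  0.1 -1.7] q5 -0.83
w8 [44, 42, 42, 43, 43, 43, 43, 43, 43, 43, 45, 66, 75, 76, 76, 76, 75, 75, 74, 74, 74, 74, 74, 74, 74, 73, 74, 74, 70, 93, 98, 99, 100, 99, 98, 99, 99, 99, 99, 61, 42, 42, 43, 59, 69, 71, 71, 72, 72, 71, 71, 71, 71, 71, 72, 72, 72, 72, 71, 71, 71, 71, 72, 72, 72, 101, 64, 43, 43, 43, 43, 48, 51, 55, 61, 65, 67, 69, 70, 72, 73, 74, 73, 73, 73, 73, 60, 46, 43, 42, 42, 42, 42, 42, 42, 42, 42, 42, 42, 42, 42, 42, 42, 42, 42]
w11 [42, 42, 42, 42, 42, 42, 42, 41, 42, 52, 67, 73, 74, 74, 73, 73, 73, 72, 72, 72, 72, 72, 72, 71, 71, 72, 71, 75, 96, 98, 96, 97, 97, 95, 96, 96, 95, 94, 94, 95, 70, 46, 42, 42, 42, 41, 55, 71, 74, 74, 75, 76, 75, 74, 74, 74, 74, 74, 74, 74, 74, 73, 73, 72, 73, 73, 71, 71, 71, 86, 58, 43, 43, 43, 44, 48, 52, 57, 61, 63, 65, 67, 68, 70, 71, 71, 71, 71, 71, 71, 53, 42, 41, 40, 41, 41, 40, 41, 41, 40, 40, 40, 40, 40, 40]
```

```bash
python3 - <<'E'
from h import *
for n,h,vs in [("w8",.0908,(181,198.3,209.2,256.3)),("w11",.0905,(179.6,197,210.2,260))]:
    c=manip.camera_info("wrist"); c["camera_from_world"]=np.load(n+".npy")
    print(n,[round(ray(c,(271,v),z)[1],4) for v,z in zip(vs,(.101,.101,h+.001,h+.06))])
E
```

```text
w8 [np.float64(-0.221), np.float64(-0.2322), np.float64(-0.2426), np.float64(-0.2481)]
w11 [np.float64(-0.3364), np.float64(-0.3476), np.float64(-0.3595), np.float64(-0.3662)]
```

{"method": "servo_tool", "body": {
  "rows": [
    [[0,0,0,0.002,0,0.01,-1],[0,0,0,0,0,0.015,-1],[0,0,0,0,0,0.01,-1],[0,0,0,0,0,0,-1]]
  ]
}}

```text
t: 18.52
tcp_pos: [0.5276, -0.368, 0.138]
tool_rot: [0.691, 0.723, -0.0, -0.002]
force: [0.5, 0.1, -1.5]
finger_gap: 0.507
gripper_force: 52.0
```

{"method": "servo_tool", "body": {
  "rows": [
    [[0,0,0,0,0,0.015,-1],[0,0,0,0,0,0.015,-1],[0,0,0,0,0,0.01,-1],[0,0,0,0,0,0.005,-1],[0,0,0,0,0,0.002,-1],[0,0,0,0,0,0,-1]]
  ]
}}

```text
t: 19.02
tcp_pos: [0.5288, -0.3693, 0.0931]
tool_rot: [0.691, 0.723, -0.0, -0.0]
force: [-0.1, 0.0, -2.4]
finger_gap: 0.503
gripper_force: 52.1
```

{"method": "servo_tool", "body": {
  "rows": [
    [[0,0,0,0,0,0.002,-1],[0,0,0,0,0,0.0015,-1],[0,0,0,0,0,0,-1],[0,0,0,0,0,0,-1]]
  ]
}}

```text
t: 19.35
tcp_pos: [0.5295, -0.37, 0.0923]
tool_rot: [0.691, 0.723, -0.0, 0.001]
force: [-0.7, 0.0, 5.8]
finger_gap: 0.501
gripper_force: 53.0
```

{"method": "servo_tool", "body": {
  "rows": [
    [[0,0,0,0,0,0,1],[0,0,0,0,0,0,1],[0,0,0,0,0,0,1],[0,0,0,0,0,0,1],[0,0,0,0,0,-0.03,1],[0,0,0,0,0,-0.04,1],[0,0,0,0,0,-0.04,1],[0,0,0,0,0,-0.04,1]]
  ]
}}

```text
t: 20.02
tcp_pos: [0.5284, -0.369, 0.2408]
tool_rot: [0.691, 0.723, 0.0, -0.001]
force: [0.5, -0.3, 0.3]
finger_gap: 0.997
gripper_force: 0.0
```

```bash
python3 - <<'E'
from h import *
im=manip.snapshot("top"); cv2.imwrite("pics/t2.png",im); w=manip.snapshot("wrist"); cv2.imwrite("pics/w12.png",w)
c=manip.camera_info("top")
a=cv2.imread("pics/top0.png")
for n,q in(("before",a),("now",im)):
    g=cv2.resize(cv2.cvtColor(q,cv2.COLOR_BGR2GRAY),None,fx=4,fy=4,interpolation=cv2.INTER_CUBIC)
    C=cv2.HoughCircles(g,cv2.HOUGH_GRADIENT,1,60,param1=80,param2=28,minRadius=36,maxRadius=60)
    for u,v,r in C[0]:
        p=((u+.5)/4-.5,(v+.5)/4-.5)
        if 110<p[0]<335 and 150<p[1]<310: print(n,np.round(p,1),round(r/4,2),"z.05:",np.round(ray(c,p,.05)[:2],4),"z.024",np.round(ray(c,p,.024)[:2],4))
go(.674,.06,.25,0)
E
```

```text
before [278.2 175.2] 11.75 z.05: [0.6754 0.0616] z.024 [0.681  0.0616]
before [213.5 210.5] 10.95 z.05: [0.5716 0.2353] z.024 [0.5751 0.2387]
before [160.5 257. ] 9.65 z.05: [0.4408 0.3716] z.024 [0.4417 0.3777]
before [132.2 295.2] 12.92 z.05: [0.3371 0.4403] z.024 [0.3359 0.4478]
now [159.  256.5] 11.58 z.05: [0.442  0.3757] z.024 [0.443  0.3819]
now [278.2 175.5] 11.42 z.05: [0.6747 0.0616] z.024 [0.6803 0.0616]
now [213.8 210.8] 11.22 z.05: [0.5709 0.2346] z.024 [0.5745 0.2379]
now [131.8 293.8] 13.02 z.05: [0.341  0.4419] z.024 [0.3399 0.4494]
t20.12 pos [ 0.5323 -0.3724  0.248 ] jaw yaw 2.6 tilt [ 0.012 -0.012 -1.   ] | turn z(deg) 2.6 shift [ 0.4254  0.1615 -0.0054] gap 1.00 F [ 0.5 -1.2  0.3] q5 -0.83
```

{"method": "servo_tool", "body": {
  "rows": [
    [[0,0,0,0.0387,0.0147,0,1],[0,0,0,0.0387,0.0147,0,1],[0,0,0,0.0387,0.0147,0,1],[0,0,0,0.0387,0.0147,0,1],[0,0,0,0.0387,0.0147,0,1],[0,0,0,0.0387,0.0147,0,1],[0,0,0,0.0387,0.0147,0,1],[0,0,0,0.0387,0.0147,0,1]]
  ]
}}

```text
t: 20.78
tcp_pos: [0.6322, -0.0526, 0.2392]
tool_rot: [0.691, 0.723, -0.0, -0.0]
force: [0.4, -0.4, 0.7]
finger_gap: 1.0
gripper_force: 0.0
```

{"method": "servo_tool", "body": {
  "rows": [
    [[0,0,0,0.0387,0.0147,0,1],[0,0,0,0.0387,0.0147,0,1],[0,0,0,0.02,0.0147,0,1],[0,0,0,0,0,0,1],[0,0,0,0,0,0,1]]
  ]
}}

```text
t: 21.2
tcp_pos: [0.6718, 0.0462, 0.2388]
tool_rot: [0.69, 0.724, -0.0, -0.0]
force: [0.9, 0.3, -0.1]
finger_gap: 1.0
gripper_force: 0.0
```

```bash
cat >> h.py <<'E'
def fitring(c,im,x,y,circ,span=.02):
    "circ: list of (radius,z); maximise gradient magnitude along projected circles"
    g=cv2.GaussianBlur(cv2.cvtColor(im,cv2.COLOR_BGR2GRAY),(0,0),1.2).astype(np.float32)
    G=cv2.magnitude(cv2.Sobel(g,cv2.CV_32F,1,0),cv2.Sobel(g,cv2.CV_32F,0,1)); G=np.minimum(G,80)
    T=np.array(c["camera_from_world"]);K=np.array(c["K"]);a=np.linspace(0,2*np.pi,120)
    def s(p):
        t=0
        for r,z in circ:
            W=np.stack([p[0]+r*np.cos(a),p[1]+r*np.sin(a),0*a+z]); q=K@(T[:3,:3]@W+T[:3,3:]);q=(q[:2]/q[2]).astype(np.float32)
            t-=cv2.remap(G,q[0][None],q[1][None],cv2.INTER_LINEAR).mean()
        return t
    v=np.arange(-span,span+.001,.002)
    p=min(((x+i,y+j) for i in v for j in v),key=s)
    o=minimize(s,p,method="Nelder-Mead",options=dict(initial_simplex=[p,(p[0]+.002,p[1]),(p[0],p[1]+.002)]))
    return np.round(o.x,4),round(-o.fun,1),round(-s((x+.04,y+.04)),1)
POT=[(.032,.05),(.0295,.05)];HOLD=[(.037,.024),(.030,.024)]
E
python3 - <<'E'
from h import *
im=manip.snapshot("wrist"); cv2.imwrite("pics/w13.png",im);c=manip.camera_info("wrist")
r=fitring(c,im,.675,.0605,POT);print(r); print(fitring(c,im,.675,.0605,[(.032,.05),(.0295,.05),(.032,.036)]))
t=cv2.imread("pics/t2.png");ct=manip.camera_info("top")
for x,y,m in [(.675,.0605,POT),(.43,-.0045,POT),(.442,.373,POT),(.573,.236,HOLD)]: print("top",fitring(ct,t,x,y,m))
w=cv2.imread("pics/w1.png")
go(r[0][0],r[0][1],.15,2.6)
E
```

```text
(array([0.6769, 0.0666]), np.float64(94.8), np.float32(28.0))
(array([0.6786, 0.0646]), np.float64(142.4), np.float32(44.3))
top (array([0.6806, 0.0624]), np.float64(119.5), np.float32(20.4))
top (array([ 0.438 , -0.0025]), np.float64(96.8), np.float32(19.7))
top (array([0.4431, 0.3787]), np.float64(137.7), np.float32(22.0))
top (array([0.5737, 0.2339]), np.float64(129.4), np.float32(36.5))
t21.25 pos [0.6713 0.0449 0.2389] jaw yaw 2.7 tilt [-0.002 -0.001 -1.   ] | turn z(deg) 0.1 shift [0.0215 0.0067 0.0889] gap 1.00 F [-0.3  0.8 -0.1] q5 -0.15
```

{"method": "servo_tool", "body": {
  "rows": [
    [[0,0,0,0.0195,0.0075,0.02,1],[0,0,0,0,0,0.035,1],[0,0,0,0,0,0.035,1],[0,0,0,0,0,0,1],[0,0,0,0,0,0,1],[0,0,0,0,0,0,1]]
  ]
}}

```text
t: 21.75
tcp_pos: [0.6792, 0.0631, 0.1512]
tool_rot: [0.691, 0.722, 0.001, 0.001]
force: [0.0, 0.7, 0.8]
finger_gap: 1.003
gripper_force: 0.0
```

```bash
python3 - <<'E'
from h import *
im=manip.snapshot("wrist"); cv2.imwrite("pics/w14.png",im);c=manip.camera_info("wrist")
r=fitring(c,im,.678,.065,POT);print(r); r2=fitring(c,im,.678,.065,[(.032,.05),(.0295,.05),(.032,.036)]);print(r2)
go(r2[0][0],r2[0][1],.05,2.6)
for p in r,r2:
    for rad,z in POT:
        q=np.array([[proj(c,(p[0][0]+rad*np.cos(a),p[0][1]+rad*np.sin(a),z))] for a in np.linspace(0,6.28,60)])
        cv2.polylines(im,[q.round().astype(np.int32)],True,(0,0,255) if p is r else (0,255,0))
cv2.imwrite("pics/w14o.png",im)
E
```

```text
(array([0.6788, 0.0666]), np.float64(98.9), np.float32(23.8))
(array([0.6789, 0.0667]), np.float64(141.8), np.float32(34.8))
t21.80 pos [0.6799 0.0633 0.1522] jaw yaw 2.5 tilt [ 0.004 -0.    -1.   ] | turn z(deg) -0.1 shift [ 0.0035 -0.0013  0.1022] gap 1.00 F [-0.4 -0.3  0.2] q5 -0.11
```

View pics/w14o.png

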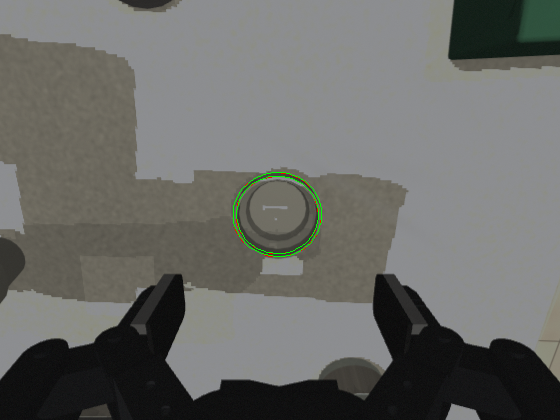

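The circles sit on the pot's rim at (277,215), so the fit is good. I'll descend and grip.

{"method": "servo_tool", "body": {
  "rows": [
    [[0,0,0,0.0035,-0.001,0.03,1],[0,0,0,0,0,0.035,1],[0,0,0,0,0,0.03,1],[0,0,0,0,0,0.01,1],[0,0,0,0,0,0,-1],[0,0,0,0,0,0,-1],[0,0,0,0,0,0,-1],[0,0,0,0,0,0,-1]]
  ],
  "squeeze": 40
}}

```text
t: 22.47
tcp_pos: [0.6793, 0.0678, 0.0476]
tool_rot: [0.691, 0.723, 0.002, 0.002]
force: [0.2, 0.0, -0.8]
finger_gap: 0.715
gripper_force: 45.2
```

{"method": "servo_tool", "body": {
  "rows": [
    [[0,0,0,0,0,0,-1],[0,0,0,0,0,0,-1],[0,0,0,0,0,-0.03,-1],[0,0,0,0,0,-0.04,-1],[0,0,0,0,0,-0.04,-1],[0,0,0,0,0,-0.04,-1],[0,0,0,0,0,0,-1],[0,0,0,0,0,0,-1]]
  ]
}}

```text
t: 23.13
tcp_pos: [0.6791, 0.0679, 0.1989]
tool_rot: [0.691, 0.723, 0.003, 0.003]
force: [-0.6, 0.7, -1.4]
finger_gap: 0.719
gripper_force: 45.3
```

```bash
python3 - <<'E'
from h import *
go(.5737,.235,.16,2.6)
im=manip.snapshot("wrist");c=manip.camera_info("wrist"); print(proj(c,(.574,.236,.024)),fitring(c,im,.574,.236,HOLD))
c=manip.camera_info("top");print(fitring(c,manip.snapshot("top"),.574,.236,HOLD))
E
```

```text
t23.13 pos [0.6791 0.0679 0.1989] jaw yaw 2.6 tilt [ 0.008 -0.001 -1.   ] | turn z(deg) 0.0 shift [ 0.1717 -0.098   0.0379] gap 0.72 F [-0.6  0.7 -1.4] q5 -0.11
[152.71991845 -24.39548413] (array([0.5788, 0.2362]), np.float64(45.0), np.float32(-0.0))
(array([0.5729, 0.2347]), np.float64(131.1), np.float32(39.1))
```

{"method": "servo_tool", "body": {
  "rows": [
    [[0,0,0,0.024,-0.025,0,-1],[0,0,0,0.024,-0.025,0,-1],[0,0,0,0.024,-0.025,0,-1],[0,0,0,0.024,-0.025,0,-1],[0,0,0,0,0,0,-1],[0,0,0,0,0,0,-1],[0,0,0,0,0,0,-1]]
  ]
}}

```text
t: 23.82
tcp_pos: [0.5725, 0.1593, 0.1933]
tool_rot: [0.691, 0.723, -0.001, -0.001]
force: [0.3, -0.2, 0.0]
finger_gap: 0.716
gripper_force: 45.2
```

```bash
python3 - <<'E'
from h import *
im=manip.snapshot("wrist");c=manip.camera_info("wrist"); cv2.imwrite("pics/w15.png",im)
print(proj(c,(.574,.236,.024)));r=fitring(c,im,.574,.236,HOLD);print(r)
# inner edge of held pot's rim check
go(r[0][0],r[0][1],.12,2.6)
E
```

```text
[284.03392506 107.25225981]
(array([0.5767, 0.2407]), np.float64(118.4), np.float32(15.9))
t23.87 pos [0.5733 0.1588 0.1936] jaw yaw 2.6 tilt [-0.001 -0.    -1.   ] | turn z(deg) -0.0 shift [0.0816 0.0072 0.0736] gap 0.72 F [-0.2 -0.2 -1.8] q5 0.04
```

{"method": "servo_tool", "body": {
  "rows": [
    [[0,0,0,0.041,0.0035,0,-1],[0,0,0,0.041,0.003,0,-1],[0,0,0,0,0,0.035,-1],[0,0,0,0,0,0.035,-1],[0,0,0,0,0,0.03,-1],[0,0,0,0,0,0.015,-1],[0,0,0,0,0,0.015,-1],[0,0,0,0,0,0,-1]]
  ]
}}

```text
t: 24.53
tcp_pos: [0.5744, 0.2399, 0.0605]
tool_rot: [0.691, 0.722, -0.003, -0.002]
force: [-1.3, -0.6, -1.3]
finger_gap: 0.714
gripper_force: 45.2
```

{"method": "servo_tool", "body": {
  "rows": [
    [[0,0,0,0,0,0.006,-1],[0,0,0,0,0,0.006,-1],[0,0,0,0,0,0.003,-1],[0,0,0,0,0,0,-1]]
  ]
}}

```text
t: 24.87
tcp_pos: [0.5759, 0.2413, 0.0497]
tool_rot: [0.691, 0.723, 0.0, 0.0]
force: [-1.2, 0.3, -1.7]
finger_gap: 0.72
gripper_force: 45.2
```

{"method": "servo_tool", "body": {
  "rows": [
    [[0,0,0,0,0,0.002,-1],[0,0,0,0,0,0.0015,-1],[0,0,0,0,0,0,-1],[0,0,0,0,0,0,-1]]
  ]
}}

```text
t: 25.2
tcp_pos: [0.5762, 0.2417, 0.0472]
tool_rot: [0.691, 0.723, 0.001, 0.001]
force: [-0.8, 1.0, 3.2]
finger_gap: 0.715
gripper_force: 45.6
```

{"method": "servo_tool", "body": {
  "rows": [
    [[0,0,0,0,0,0,1],[0,0,0,0,0,0,1],[0,0,0,0,0,0,1],[0,0,0,0,0,0,1],[0,0,0,0,0,-0.03,1],[0,0,0,0,0,-0.04,1],[0,0,0,0,0,-0.04,1],[0,0,0,0,0,-0.03,1]]
  ]
}}

```text
t: 25.87
tcp_pos: [0.5764, 0.2417, 0.189]
tool_rot: [0.691, 0.723, 0.001, 0.001]
force: [1.4, -0.0, -0.3]
finger_gap: 0.998
gripper_force: 0.0
```

{"method": "servo_tool", "body": {
  "rows": [
    [[0,0,0,0.028,-0.026,0,1],[0,0,0,0.028,-0.026,0,1],[0,0,0,0.028,-0.026,0,1],[0,0,0,0.028,-0.025,0,1],[0,0,0,0.014,-0.024,0,1],[0,0,0,0,0,0,1],[0,0,0,0,0,0,1],[0,0,0,0,0,0,1]]
  ]
}}

```text
t: 26.53
tcp_pos: [0.4436, 0.3617, 0.1864]
tool_rot: [0.691, 0.723, 0.0, 0.0]
force: [0.6, 0.5, 0.0]
finger_gap: 0.994
gripper_force: 0.0
```

```bash
python3 - <<'E'
from h import *
im=manip.snapshot("wrist");c=manip.camera_info("wrist"); cv2.imwrite("pics/w16.png",im)
print(proj(c,(.576,.2405,.05)),fitring(c,im,.576,.2405,POT))
r=fitring(c,im,.443,.377,POT,.04);print(r)
go(r[0][0],r[0][1],.14,2.6)
E
```

```text
[412.4185997  333.96291287] (array([0.5587, 0.2621]), np.float64(95.5), np.float32(37.6))
(array([0.4433, 0.3816]), np.float64(107.9), np.float32(27.2))
t26.58 pos [0.4442 0.3613 0.1863] jaw yaw 2.6 tilt [ 0.001  0.    -1.   ] | turn z(deg) -0.0 shift [ 0.0203 -0.      0.0463] gap 1.00 F [0.6 0.8 0.3] q5 0.44
```

{"method": "servo_tool", "body": {
  "rows": [
    [[0,0,0,0.0205,0,0,1],[0,0,0,0,0,0.03,1],[0,0,0,0,0,0.01,1],[0,0,0,0,0,0,1],[0,0,0,0,0,0,1]]
  ]
}}

```text
t: 27.0
tcp_pos: [0.4423, 0.3809, 0.1454]
tool_rot: [0.691, 0.722, -0.001, -0.0]
force: [1.2, -0.5, -0.0]
finger_gap: 1.003
gripper_force: 0.0
```

```bash
python3 - <<'E'
from h import *
im=manip.snapshot("wrist");c=manip.camera_info("wrist"); cv2.imwrite("pics/w17.png",im)
r=fitring(c,im,.4433,.3816,POT);print(r)
go(r[0][0],r[0][1],.046,2.6)
E
```

```text
(array([0.443 , 0.3829]), np.float64(110.6), np.float32(23.0))
t27.05 pos [0.4428 0.3813 0.1462] jaw yaw 2.5 tilt [-0. -0. -1.] | turn z(deg) -0.1 shift [0.0016 0.0003 0.1002] gap 1.00 F [-1.3 -0.3 -0.2] q5 0.48
```

{"method": "servo_tool", "body": {
  "rows": [
    [[0,0,0,0.0016,0,0.03,1],[0,0,0,0,0,0.035,1],[0,0,0,0,0,0.03,1],[0,0,0,0,0,0.004,1],[0,0,0,0,0,0,-1],[0,0,0,0,0,0,-1],[0,0,0,0,0,0,-1],[0,0,0,0,0,0,-1]]
  ]
}}

```text
t: 27.72
tcp_pos: [0.4434, 0.3845, 0.0494]
tool_rot: [0.691, 0.723, 0.002, 0.001]
force: [-0.3, 0.6, -1.7]
finger_gap: 0.734
gripper_force: 44.1
```

{"method": "servo_tool", "body": {
  "rows": [
    [[0,0,0,0,0,0,-1],[0,0,0,0,0,0,-1],[0,0,0,0,0,-0.03,-1],[0,0,0,0,0,-0.04,-1],[0,0,0,0,0,-0.04,-1],[0,0,0,0,0,-0.03,-1],[0,0,0,0,0,0,-1],[0,0,0,0,0,0,-1]]
  ]
}}

```text
t: 28.38
tcp_pos: [0.443, 0.3843, 0.1897]
tool_rot: [0.691, 0.723, 0.003, 0.001]
force: [0.3, 0.9, -1.6]
finger_gap: 0.739
gripper_force: 45.2
```

```bash
python3 - <<'E'
from h import *
go(.576,.2417,.13,2.6)
c=manip.camera_info("top");t=manip.snapshot("top");cv2.imwrite("pics/t3.png",t);print(fitring(c,t,.576,.2405,POT),fitring(c,t,.438,-.002,POT,.05))
E
```

```text
t28.38 pos [0.443  0.3843 0.1897] jaw yaw 2.6 tilt [ 0.005  0.003 -1.   ] | turn z(deg) 0.0 shift [-0.1487  0.1261  0.06  ] gap 0.74 F [ 0.3  0.9 -1.6] q5 0.48
(array([0.5778, 0.2371]), np.float64(128.3), np.float32(27.5)) (array([ 0.4374, -0.0048]), np.float64(98.3), np.float32(18.2))
```

{"method": "servo_tool", "body": {
  "rows": [
    [[0,0,0,-0.0296,0.0252,0,-1],[0,0,0,-0.0296,0.0252,0,-1],[0,0,0,-0.0296,0.0252,0,-1],[0,0,0,-0.0296,0.0252,0,-1],[0,0,0,-0.0296,0.0253,0,-1],[0,0,0,0,0,0.03,-1],[0,0,0,0,0,0,-1],[0,0,0,0,0,0,-1]]
  ]
}}

```text
t: 29.1
tcp_pos: [0.572, 0.2403, 0.1535]
tool_rot: [0.691, 0.723, -0.004, -0.003]
force: [0.6, 0.8, -1.6]
finger_gap: 0.739
gripper_force: 45.3
```

```bash
python3 - <<'E'
from h import *
go(.576,.2425,.0735,2.6)
E
```

```text
t29.10 pos [0.572  0.2403 0.1535] jaw yaw 2.5 tilt [-0.009 -0.002 -1.   ] | turn z(deg) -0.1 shift [0.0021 0.0048 0.08  ] gap 0.74 F [ 0.6  0.8 -1.6] q5 0.17
```

{"method": "servo_tool", "body": {
  "rows": [
    [[0,0,0,0,0,0.015,-1],[0,0,0,0,0,0.015,-1],[0,0,0,0,0,0.015,-1],[0,0,0,0,0,0.01,-1],[0,0,0,0,0,0.01,-1],[0,0,0,0,0,0,-1],[0,0,0,0,0,0,-1]]
  ]
}}

```text
t: 29.68
tcp_pos: [0.5743, 0.242, 0.092]
tool_rot: [0.69, 0.723, -0.0, -0.0]
force: [0.1, 0.7, -0.7]
finger_gap: 0.736
gripper_force: 45.3
```

```bash
python3 - <<'E'
from h import *
go(.576,.2425,.0735,2.6)
E
```

```text
t29.68 pos [0.5743 0.242  0.092 ] jaw yaw 2.7 tilt [-0.001 -0.    -1.   ] | turn z(deg) 0.1 shift [0.0004 0.0018 0.0185] gap 0.74 F [ 0.1  0.7 -0.7] q5 0.17
```

{"method": "servo_tool", "body": {
  "rows": [
    [[0,0,0,0,0.0012,0.005,-1],[0,0,0,0,0,0.005,-1],[0,0,0,0,0,0.004,-1],[0,0,0,0,0,0.003,-1],[0,0,0,0,0,0,-1]]
  ]
}}

```text
t: 30.1
tcp_pos: [0.5755, 0.2415, 0.0745]
tool_rot: [0.691, 0.723, -0.001, -0.0]
force: [-0.3, -0.6, -1.8]
finger_gap: 0.74
gripper_force: 45.3
```

{"method": "servo_tool", "body": {
  "rows": [
    [[0,0,0,0,0,0.0015,-1],[0,0,0,0,0,0.001,-1],[0,0,0,0,0,0,-1]]
  ]
}}

```text
t: 30.35
tcp_pos: [0.5761, 0.2416, 0.0732]
tool_rot: [0.691, 0.723, 0.0, 0.0]
force: [0.3, -0.6, 1.8]
finger_gap: 0.737
gripper_force: 45.5
```

{"method": "servo_tool", "body": {
  "rows": [
    [[0,0,0,0,0,0,1],[0,0,0,0,0,0,1],[0,0,0,0,0,0,1],[0,0,0,0,0,0,1],[0,0,0,0,0,-0.03,1],[0,0,0,0,0,-0.04,1],[0,0,0,0,0,-0.04,1],[0,0,0,0,0,-0.01,1]]
  ]
}}

```text
t: 31.02
tcp_pos: [0.5795, 0.2426, 0.1993]
tool_rot: [0.691, 0.723, 0.005, 0.003]
force: [0.0, -0.8, 0.5]
finger_gap: 0.998
gripper_force: 0.0
```

{"method": "servo_tool", "body": {
  "rows": [
    [[0,0,0,-0.031,-0.0188,0,1],[0,0,0,-0.031,-0.0188,0,1],[0,0,0,-0.031,-0.0188,0,1],[0,0,0,-0.031,-0.0188,0,1],[0,0,0,-0.031,-0.0188,0,1],[0,0,0,-0.031,-0.0188,0,1],[0,0,0,-0.031,-0.0188,0,1],[0,0,0,-0.031,-0.0188,0,1]]
  ]
}}

```text
t: 31.68
tcp_pos: [0.4361, -0.0141, 0.1928]
tool_rot: [0.691, 0.723, 0.0, 0.0]
force: [1.1, -1.3, 0.3]
finger_gap: 1.001
gripper_force: 0.0
```

{"method": "servo_tool", "body": {
  "rows": [
    [[0,0,0,0,0,0,1],[0,0,0,0,0,0,1],[0,0,0,0,0,0,1]]
  ]
}}

```text
t: 31.93
tcp_pos: [0.4376, -0.013, 0.1929]
tool_rot: [0.691, 0.723, 0.0, 0.0]
force: [-0.5, 0.2, -0.3]
finger_gap: 0.999
gripper_force: 0.0
```

```bash
python3 - <<'E'
from h import *
im=manip.snapshot("wrist");c=manip.camera_info("wrist"); cv2.imwrite("pics/w18.png",im)
r=fitring(c,im,.437,0,POT,.04);print(r)
go(r[0][0],r[0][1],.14,2.6)
E
```

```text
(array([0.4289, 0.0016]), np.float64(93.5), np.float32(12.8))
t31.98 pos [ 0.4378 -0.0125  0.1929] jaw yaw 2.6 tilt [ 0.001  0.    -1.   ] | turn z(deg) 0.0 shift [ 0.0145 -0.0083  0.0529] gap 1.00 F [ 0.3  1.1 -0.5] q5 -0.33
```

{"method": "servo_tool", "body": {
  "rows": [
    [[0,0,0,0.0145,-0.008,0.02,1],[0,0,0,0,0,0.03,1],[0,0,0,0,0,0,1],[0,0,0,0,0,0,1],[0,0,0,0,0,0,1]]
  ]
}}

```text
t: 32.4
tcp_pos: [0.4295, 0.0017, 0.1433]
tool_rot: [0.69, 0.724, 0.0, 0.001]
force: [1.0, 0.8, 0.7]
finger_gap: 0.997
gripper_force: 0.0
```

```bash
python3 - <<'E'
from h import *
im=manip.snapshot("wrist");c=manip.camera_info("wrist"); cv2.imwrite("pics/w19.png",im)
for m in (POT,POT+[(.032,.036)],[(.032,.05)],[(.0295,.05)]):
    r=fitring(c,im,.432,.001,m);print(r)
r=fitring(c,im,.432,.001,POT);go(r[0][0],r[0][1],.046,2.6)
E
```

```text
(array([0.4292, 0.001 ]), np.float64(102.2), np.float32(22.4))
(array([0.429, 0.001]), np.float64(137.7), np.float32(32.5))
(array([0.4285, 0.0015]), np.float64(49.5), np.float32(10.9))
(array([4.29e-01, 3.00e-04]), np.float64(59.5), np.float32(11.5))
t32.45 pos [0.4297 0.0014 0.1437] jaw yaw 2.7 tilt [ 0.003 -0.001 -1.   ] | turn z(deg) 0.1 shift [-0.0003 -0.0008  0.0977] gap 1.00 F [ 0.   0.6 -0.5] q5 -0.30
```

Consistent across models, so I'll grip.

{"method": "servo_tool", "body": {
  "rows": [
    [[0,0,0,0,0,0.03,1],[0,0,0,0,0,0.035,1],[0,0,0,0,0,0.03,1],[0,0,0,0,0,0.0015,1],[0,0,0,0,0,0,-1],[0,0,0,0,0,0,-1],[0,0,0,0,0,0,-1],[0,0,0,0,0,0,-1]]
  ]
}}

```text
t: 33.12
tcp_pos: [0.4298, 0.0009, 0.0484]
tool_rot: [0.691, 0.723, 0.001, 0.002]
force: [0.5, -0.2, -0.5]
finger_gap: 0.74
gripper_force: 43.9
```

{"method": "servo_tool", "body": {
  "rows": [
    [[0,0,0,0,0,0,-1],[0,0,0,0,0,0,-1],[0,0,0,0,0,-0.03,-1],[0,0,0,0,0,-0.04,-1],[0,0,0,0,0,-0.04,-1],[0,0,0,0,0,-0.04,-1],[0,0,0,0,0,0,-1],[0,0,0,0,0,0,-1]]
  ]
}}

```text
t: 33.78
tcp_pos: [0.4298, 0.0009, 0.1992]
tool_rot: [0.691, 0.723, 0.002, 0.004]
force: [0.5, 0.0, -0.9]
finger_gap: 0.739
gripper_force: 45.2
```

```bash
python3 - <<'E'
from h import *
c=manip.camera_info("top");t=manip.snapshot("top");cv2.imwrite("pics/t4.png",t);print(fitring(c,t,.576,.2405,[(.032,.074),(.0295,.074)]))
go(.576,.242,.2,2.6)
E
```

```text
(array([0.5771, 0.2364]), np.float64(132.6), np.float32(24.6))
t33.83 pos [0.4285 0.0012 0.1975] jaw yaw 2.6 tilt [ 0.003 -0.001 -1.   ] | turn z(deg) 0.0 shift [ 0.2338  0.1584 -0.0022] gap 0.74 F [ 0.5 -0.  -0.2] q5 -0.30
```

{"method": "servo_tool", "body": {
  "rows": [
    [[0,0,0,0.0334,0.0226,0,-1],[0,0,0,0.0334,0.0226,0,-1],[0,0,0,0.0334,0.0226,0,-1],[0,0,0,0.0334,0.0226,0,-1],[0,0,0,0.0334,0.0226,0,-1],[0,0,0,0.0334,0.0226,0,-1],[0,0,0,0.0334,0.0226,0,-1]]
  ]
}}

```text
t: 34.42
tcp_pos: [0.5748, 0.2435, 0.1933]
tool_rot: [0.691, 0.723, -0.002, -0.001]
force: [1.3, 0.4, -1.0]
finger_gap: 0.742
gripper_force: 45.2
```

{"method": "servo_tool", "body": {
  "rows": [
    [[0,0,0,0,0,0,-1],[0,0,0,0,0,0.02,-1],[0,0,0,0,0,0.02,-1],[0,0,0,0,0,0,-1],[0,0,0,0,0,0,-1],[0,0,0,0,0,0,-1]]
  ]
}}

```text
t: 34.92
tcp_pos: [0.5755, 0.2416, 0.1556]
tool_rot: [0.691, 0.723, -0.001, -0.0]
force: [0.4, 0.3, -0.9]
finger_gap: 0.741
gripper_force: 45.2
```

```bash
python3 - <<'E'
from h import *
go(.576,.242,.0964,2.6)
E
```

```text
t34.92 pos [0.5755 0.2416 0.1556] jaw yaw 2.6 tilt [-0.002 -0.    -1.   ] | turn z(deg) -0.0 shift [0.0004 0.0007 0.0592] gap 0.74 F [ 0.4  0.3 -0.9] q5 0.17
```

{"method": "servo_tool", "body": {
  "rows": [
    [[0,0,0,0,0,0.015,-1],[0,0,0,0,0,0.015,-1],[0,0,0,0,0,0.01,-1],[0,0,0,0,0,0.008,-1],[0,0,0,0,0,0.006,-1],[0,0,0,0,0,0.003,-1],[0,0,0,0,0,0,-1]]
  ]
}}

```text
t: 35.5
tcp_pos: [0.5757, 0.2419, 0.0989]
tool_rot: [0.691, 0.723, -0.0, -0.0]
force: [-0.6, 0.1, -0.8]
finger_gap: 0.741
gripper_force: 45.2
```

{"method": "servo_tool", "body": {
  "rows": [
    [[0,0,0,0,0,0.0015,-1],[0,0,0,0,0,0.001,-1],[0,0,0,0,0,0,-1]]
  ]
}}

```text
t: 35.75
tcp_pos: [0.576, 0.242, 0.0971]
tool_rot: [0.691, 0.723, 0.0, 0.0]
force: [0.4, -0.8, -1.3]
finger_gap: 0.741
gripper_force: 45.2
```

{"method": "servo_tool", "body": {
  "rows": [
    [[0,0,0,0,0,0.001,-1],[0,0,0,0,0,0.001,-1],[0,0,0,0,0,0,-1]]
  ]
}}

```text
t: 36.0
tcp_pos: [0.5762, 0.2421, 0.0962]
tool_rot: [0.691, 0.723, 0.001, 0.0]
force: [-0.9, -1.1, 6.0]
finger_gap: 0.738
gripper_force: 45.7
```

{"method": "servo_tool", "body": {
  "rows": [
    [[0,0,0,0,0,0,1],[0,0,0,0,0,0,1],[0,0,0,0,0,0,1],[0,0,0,0,0,0,1],[0,0,0,0,0,-0.03,1],[0,0,0,0,0,-0.04,1],[0,0,0,0,0,-0.04,1],[0,0,0,0,0,-0.04,1]]
  ]
}}

```text
t: 36.67
tcp_pos: [0.5753, 0.2418, 0.2457]
tool_rot: [0.691, 0.723, -0.001, -0.0]
force: [0.9, 0.2, 0.1]
finger_gap: 0.999
gripper_force: 0.0
```

{"method": "servo_tool", "body": {
  "rows": [
    [[0,0,0,0.02,-0.03,-0.02,1],[0,0,0,0.02,-0.04,0,1],[0,0,0,0.02,-0.03,0,1],[0,0,0,0.02,0,0,1],[0,0,0,0.02,0,0,1],[0,0,0,0,0,0,1],[0,0,0,0,0,0,1],[0,0,0,0,0,0,1]]
  ]
}}

```text
t: 37.33
tcp_pos: [0.474, 0.3355, 0.2644]
tool_rot: [0.691, 0.723, -0.001, 0.0]
force: [0.4, -1.1, 0.3]
finger_gap: 1.002
gripper_force: 0.0
```

```bash
python3 - <<'E'
from h import *
s=manip.snapshot("side");t=manip.snapshot("top");w=manip.snapshot("wrist")
z=lambda a,k:cv2.resize(a,None,fx=k,fy=k,interpolation=cv2.INTER_CUBIC)
A=z(s[130:420,190:420],2.0)[:580]
B=z(t[140:280,140:470],1.03)
out=np.zeros((580,800,3),np.uint8);out[:A.shape[0],:A.shape[1]]=A;out[:B.shape[0],460:460+B.shape[1]]=B[:,:340]
C=z(w,.6);out[160:160+252,460:796]=C
D=z(t[210:262,335:465],2.6);out[425:425+D.shape[0],460:460+D.shape[1]]=D[:155]
cv2.imwrite("pics/final.png",cv2.convertScaleAbs(out,alpha=1.4))
E
```

```text
(no output)
```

View pics/final.png

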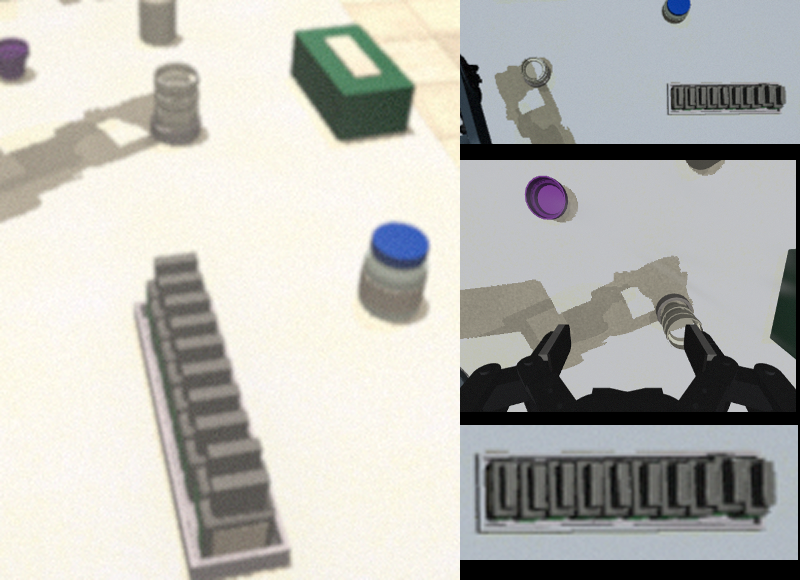

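The final picture shows three pots nested in the holder and a filled row of magazines, with the bottle, jar and purple pot untouched. I'll check the row's spacing numerically.

```bash
python3 - <<'E'
from h import *
c=manip.camera_info("top")
t=np.mean([manip.snapshot("top").astype(float) for _ in range(4)],0).astype(np.uint8)
a=cv2.imread("pics/top0.png")
# rectify the plane z=.101 into tray axes, 0.5 mm/px, line up origin with place 1
o=np.array([.5177,-.1405]);ex=np.array([.999,.045]);ey=np.array([.0454,-.999])
P=lambda i,j:o+ex*i+ey*j
src=np.float32([proj(c,(*P(i,j),.101)) for i,j in [(-.05,-.03),(.05,-.03),(.05,.3),(-.05,.3)]])
H=cv2.getPerspectiveTransform(src,np.float32([[0,0],[200,0],[200,660],[0,660]]))
for n,q in(("before",a),("now",t)):
    g=cv2.GaussianBlur(cv2.cvtColor(cv2.warpPerspective(q,H,(200,660),flags=cv2.INTER_CUBIC),cv2.COLOR_BGR2GRAY),(0,0),2).astype(float)
    p=g[:,80:130].mean(1); d=np.gradient(p)
    # dark +y tab face -> brighter tab top edges
    k=[i for i in range(2,658) if d[i]==d[i-2:i+3].max() and d[i]>1.2]
    print(n,[round(i*.5-30,1) for i in k])
    # tab extent along x for each place
    for m in range(10):
        s=g[int((m*29+30)/.5)-4:int((m*29+30)/.5)+5].mean(0); print(m+1,s[40:170:6].astype(int).tolist())
E
```

```text
before [-16.5, -5.0, 8.5, 40.5, 53.0, 68.0, 82.0, 94.0, 125.0, 140.0, 154.0, 168.5, 197.5, 210.0, 237.0, 255.5, 268.0]
1 [47, 54, 42, 52, 67, 70, 69, 68, 66, 68, 68, 68, 68, 67, 67, 68, 68, 68, 49, 49, 92, 107]
2 [56, 56, 60, 62, 57, 46, 44, 46, 49, 57, 61, 63, 65, 61, 56, 55, 71, 97, 94, 76, 95, 113]
3 [46, 53, 41, 48, 65, 67, 68, 66, 68, 67, 67, 66, 66, 68, 65, 66, 72, 57, 35, 55, 97, 98]
4 [54, 55, 43, 50, 64, 67, 66, 66, 67, 67, 67, 68, 66, 67, 66, 66, 71, 61, 45, 61, 100, 106]
5 [11, 20, 30, 32, 31, 29, 30, 31, 30, 31, 30, 30, 30, 29, 29, 21, 18, 38, 48, 57, 104, 116]
6 [42, 47, 34, 54, 66, 65, 65, 65, 65, 65, 64, 65, 67, 65, 66, 67, 65, 44, 41, 61, 100, 106]
7 [37, 46, 35, 59, 65, 63, 65, 65, 65, 64, 63, 66, 65, 65, 66, 65, 62, 41, 39, 67, 98, 106]
8 [84, 72, 51, 61, 64, 63, 63, 64, 63, 64, 64, 64, 65, 64, 63, 63, 63, 69, 60, 70, 100, 111]
9 [16, 28, 31, 25, 23, 28, 33, 25, 23, 30, 33, 30, 26, 31, 35, 28, 14, 24, 37, 76, 103, 111]
10 [97, 90, 69, 62, 61, 61, 63, 63, 63, 63, 63, 63, 63, 65, 63, 63, 64, 84, 108, 115, 115, 116]
now [-16.5, -5.0, 12.0, 24.0, 40.0, 53.0, 68.0, 82.0,
[... 317 characters left out ...]
76, 77, 77, 77, 77, 81, 66, 41, 62, 110, 113]
4 [48, 58, 44, 56, 74, 76, 75, 76, 76, 77, 77, 77, 76, 76, 76, 76, 80, 67, 46, 68, 114, 120]
5 [41, 54, 45, 60, 74, 75, 75, 75, 75, 74, 73, 74, 74, 73, 73, 74, 74, 57, 43, 62, 119, 131]
6 [47, 53, 39, 61, 74, 75, 74, 74, 75, 74, 75, 76, 75, 75, 75, 74, 73, 51, 48, 71, 113, 120]
7 [43, 52, 42, 68, 75, 73, 73, 73, 73, 74, 74, 74, 74, 74, 74, 74, 70, 46, 46, 76, 112, 121]
8 [46, 39, 35, 68, 73, 72, 73, 73, 73, 73, 73, 74, 74, 73, 74, 74, 70, 45, 24, 42, 92, 124]
9 [21, 39, 39, 39, 61, 71, 72, 72, 72, 72, 72, 72, 72, 72, 72, 72, 72, 75, 63, 88, 115, 126]
10 [109, 102, 78, 71, 70, 71, 71, 71, 72, 71, 72, 72, 72, 73, 72, 72, 73, 96, 123, 130, 131, 131]
```

All ten tabs sit at 29 mm pitch, and the seven filed magazines have not moved. Handing in.

```bash
python3 -c "
from station import manip
print(manip.sign_off())"
```

```text
the job is handed in; nothing more can be done
None
```

I set the three magazines down on the tray's floor in bays 1–3 and nested the three pots in one stack in the ring holder, leaving the wash bottle, jar and purple pot untouched; I handed the job in at about 38 s, and no verdict was returned.

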